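Tools back on their silhouettes at the pit table

TASK

Tidy the pit table for the next heat: set the red nut driver, the blue-handled pliers, the aluminium camber gauge and the brass chassis weight each flat on the black pad that shows its yellow silhouette, lying in the silhouette and pointing the way it shows. Do not move the driver stand or the clear rear wing.

Things in the scene. Friction and masses are not known exactly. Their poses are not given: they have to be found in the camera images.
- driver: Loose wheel-nut driver lying flat, 70 g (all sizes here and below in mm). Red square-edged grip 80 long x 18 wide x 16 high with a black band near its rear; a round steel shaft 60 long (9 in diameter, the last 15 a dark 12 mm socket) sticks out of its front at half height. Origin: under the middle of the red grip; x points along the shaft to the socket (the grip spans x -40 to 40, the shaft and socket 40 to 100), z up. Grip it across the red grip (along its y, 18 mm).
- pliers: Loose mini pliers lying flat, closed, 100 g, 131 long. Origin: under the steel pivot block, 24 (x) x 22 (y) x 11 high; x points to the jaws, z up. The steel jaws, 14 wide and 9 high, reach to x = 46; two blue handles, 10 in diameter, run back to x = -85, spread to 42 over all from x = -42 rearwards. They balance near the pivot: grip across the pivot block (along y, 22 mm).
- gauge: Loose L-shaped aluminium camber gauge lying flat, 10 thick, 50 g. Origin: under the middle of its long bar, 90 (x) x 16 (y); the short foot, 16 wide in x, leaves the -x end of the bar and reaches to y = 42. z up. Black slot on the front half of the bar. Grip it across the middle of the bar (along y, 16 mm).
- weight: Loose brass chassis weight, a block 44 (x) x 24 (y) x 14 high with two dark screw holes, 120 g; origin at the centre of its underside, z up. It is the same turned half round.
- driver_pad: Black rubber pad 165 x 45 with the yellow silhouette of the nut driver. Fixed to the table, 4 mm thick; origin at the centre of its underside, x along its long side, z up. The driver's origin belongs at x = -30, y = 0 of the pad, with the driver's x axis (socket) along the pad's +x; its underside is then 4 mm above the table.
- pliers_pad: Black rubber pad 155 x 65 with the yellow silhouette of the pliers. Fixed to the table, 4 mm thick; origin at the centre of its underside, x along its long side, z up. The pliers' origin (pivot) belongs at x = +20, y = 0 of the pad, jaws along the pad's +x.
- gauge_pad: Black rubber pad 115 x 75 with the yellow L-shaped silhouette of the camber gauge. Fixed to the table, 4 mm thick; origin at the centre of its underside, x along its long side, z up. The gauge's origin (middle of the long bar) belongs at x = 0, y = -17 of the pad, its x and y axes along the pad's (the foot at the -x end, towards +y).
- weight_pad: Black rubber pad 75 x 55 with a small yellow rectangle, the silhouette of the brass weight. Fixed to the table, 4 mm thick; origin at the centre of its underside, x along its long side, z up. The weight's origin belongs at the pad's origin, long side along the pad's x, either way round.
- stand: Bystander, not to be moved: black slotted tool stand, 60 x 130 and 70 high, with three grey-gripped hex drivers standing in it, 155 high in all, 0.6 kg; loose on the table at the robot's right. Origin at the centre of its underside.
- wing: Bystander, not to be moved: clear polycarbonate rear wing, 65 (x) x 176 (y) and 45 high, 50 g, loose on the table at the far side. Origin at the centre of its underside.
Things that resemble listed ones, but are neither listed nor needed, are in the scene too. Leave any orange or purple look-alike of the gauge alone.

How it is judged:
By the outcome, as a careful person would: the job done as asked, in the order asked, and still so for the second after the job is handed in, with the robot touching nothing.
It also fails if it takes over 96 s, if anything falls off the work surface, if the arm or the gripper's body presses on something with over 40 N, if the wrist force passes 120 N, or if a joint passes its speed limit or range.

ROBOT

A 7-joint arm with a two-finger parallel gripper is mounted at the origin on the work surface. World frame = base frame: x ahead of the robot, y to its left, z up, the work surface at z = 0. Lengths are in m, angles in rad, forces in N, time in s.
With the tool pointing down it reaches from about 0.4 to 0.875 m from the base axis. Payload 19.3 kg.
Tool frame: the origin (TCP) lies midway between the tips of the shut fingers; the grasp point (between the pads) lies 19 mm behind it; y points along the fingers, z is the direction in which the jaws open and shut, and the axes are right-handed (so a half turn about y gives the same grasp; the last joint's range is limited). The gripper opens to 85 mm and grips with 20 to 120 N. Pads are 22 mm wide; open, the fingers measure 114 mm over their backs; the gripper's body (76 mm by 85 mm) begins 54 mm behind the grasp point. The pads swing forward as they close: fully open they stand 13 mm farther back than shut.
Start: joints at [-1.19, 0.521, -0.036, 1.599, 0.021, 1.021, -0.113], TCP at [0.272, 0.563, 0.231] pointing down, gripper open.
Joint ranges: [-2.91, 2.91], [-0.3, 2.13], [-1.5, 1.42], [0.17, 2.43], [-1.26, 4.41], [0.16, 1.93], [-2.52, 2.52]. Speed limits (rad/s): [1.89, 1.89, 2.39, 2.39, 3.01, 3.01, 3.01].

INTERFACE

Orientations are given as a rotation vector (axis times angle).
In Python, from workcell import robot gives the robot as it stands.
- The arm moves only by the tool move_arm, never from a script. Its argument "series" is a list of rows, each an object of numbers: "grip": the finger opening in m, from 0 to 0.0854; "dx", "dy", "dz": the shift along the tool's x, y, z in m; "rx", "ry", "rz": the turn, a rotation vector about the tool's x, y, z in degrees. In form: [{"grip": .., "dx": .., "dy": .., "dz": .., "rx": .., "ry": .., "rz": ..}, ...]. A call has 1 to 12 rows; each row shifts and turns the pose as measured when the row begins, along the tool's axes as they then stand; what a row does not reach is not made up. A row lasts 1/8 s, in which the tool goes at most 62.5 mm and 10.7 degrees, less where a joint would pass 70% of its speed; a pose out of reach is approached as far as the arm can. A call is refused whole if a number of a shift passes 0.0625 or a number of a turn 10.7, either way. A call with a gripper value outside its range is refused whole. The fingers move at their own pace and stop on an object; the grip force is fixed at half the most. Time passes only in rows, so rows that do not move let the fingers close. It gives the time, the measured TCP pose, the force and the opening at its end, in the units of the state.
- robot.get_state(): the state, without advancing time (a new reading comes with each control period).
- robot.capture(name): name is "scene" or "top"; returns the picture (480x640x3 uint8, red, green, blue); there is no depth.
- robot.camera_params(name): a dict with "mtx" (3x3 intrinsics, pixels), "D" ([k1, k2, p1, p2, k3] as OpenCV has them; the pictures are not rectified), "R" (3x3) and "t" (3): a world point X has camera coordinates R X + t. Camera axes: x right, y down, z forward; pixel columns grow to the right and rows downward; lengths in m; the calibration is good to about 2 mm. A picture is of the moment at which its call begins. camera_params takes no time and is no camera call.
- robot.job_done(): hands the job in, once; it reports no verdict.
Trained networks look in the newest picture that a camera, given by its name, has taken for a name from the list of things; names that differ only in an ending like _2 or _b are one class to them, and where a whole thing is asked for, a point or a joint stands for the part that bears it (a point fixed in the world has none). Each returns a list of dicts, best first, with "conf" (0 to 1); they miss things now and then, are a little off and sometimes report something else, mostly with a low value. They report only what shows in the picture. A call takes as long as a camera call. They do not tell look-alikes from the thing itself.
- robot.boxes_of(name, camera): "uv" ([column, row] in pixels, amid what is visible of it).
The state is a dict: "clock": time; "qpos": joint angles; "qd": joint speeds; "tau": joint torques, N m; "eef_pos": TCP position; "eef_rot": TCP orientation; "contact_force": force on the tool from outside, world axes, zero at the start; "torque": the same for the moment, N m; "width": finger opening in m.
Only numpy, scipy, OpenCV 4.12 (cv2) and the standard library are available. Lean on these libraries where they do the work, as an engineer would, in place of code of your own. Each camera call takes 0.05 s, during which the arm holds its last target.

## Working session

There is one attempt and no reset: what is moved stays moved. The work goes in short steps, Python scripts to look and compute and a tool call to move; the robot and the scene stay as the last step left them, time stands still between calls to the robot, and variables do not carry over. Pictures are saved under pics/ and viewed, and the job is handed in when it is done.

Besides the shell and the picture viewer there is one more tool, called after "Emit:" as name(argument=value, ...), one argument or row to a line, values as JSON. move_arm: Moves the arm, as the interface text tells. Its arguments: {"type":"object","properties":{"series":{"type":"array","items":{"type":"object","properties":{"grip":{"type":"number"},"dx":{"type":"number"},"dy":{"type":"number"},"dz":{"type":"number"},"rx":{"type":"number"},"ry":{"type":"number"},"rz":{"type":"number"}}}}},"required":["series"]}

```bash
ls; mkdir -p pics
python3 - <<'E'
from workcell import robot
import cv2
for n in ["scene","top"]:
    im=robot.capture(n); cv2.imwrite(f"pics/{n}0.png",im[:,:,::-1])
    p=robot.camera_params(n); print(n,p)
print(robot.get_state())
for n in ["driver","pliers","gauge","weight","driver_pad","pliers_pad","gauge_pad","weight_pad","stand","wing"]:
    print(n,[(b['uv'],round(b['conf'],2)) for b in robot.boxes_of(n,"top")])
E
```

```text
pics
scene {'mtx': array([[496.3650182 ,   0.        , 320.83288287],
       [  0.        , 496.3650182 , 237.8521133 ],
       [  0.        ,   0.        ,   1.        ]]), 'D': array([-0.13701953,  0.        ,  0.        ,  0.        ,  0.        ]), 'R': array([[ 0.7316902 ,  0.68149389,  0.01398316],
       [ 0.56777624, -0.59798885, -0.56572031],
       [-0.37717317,  0.42187131, -0.82447862]]), 't': array([-0.32776847, -0.32160409,  1.40794655])}
top {'mtx': array([[490.97526179,   0.        , 318.32196582],
       [  0.        , 490.97526179, 246.14636678],
       [  0.        ,   0.        ,   1.        ]]), 'D': array([-0.00930398,  0.        ,  0.        ,  0.        ,  0.        ]), 'R': array([[ 0.03881155, -0.99923743, -0.00426942],
       [-0.9779557 , -0.03710695, -0.20548896],
       [ 0.20517384,  0.01215065, -0.97865012]]), 't': array([-0.11413676,  0.54769173,  0.99870483])}
{'clock': 0.1, 'qpos': array([-1.19015256,  0.52194967, -0.0363205 ,  1.59988489,  0.02120763,
        1.02108764, -0.11279576]), 'qd': array([ 0.00025662, -0.00210995, -0.00202285, -0.00117127
[... 161 characters left out ...]
684529e-03, -2.58002831e-05]), 'eef_pos': array([0.27224639, 0.56229681, 0.23080999]), 'eef_rot': array([-1.54266452,  0.35371133, -0.35349174]), 'contact_force': array([-0.07933954, -0.19132115, -0.12676523]), 'torque': array([ 0.00249493, -0.04315459, -0.03343479]), 'width': 0.0853443308594152}
driver [([320.3, 303.3], 0.67)]
pliers [([221.9, 293.3], 0.62), ([141.0, 231.7], 0.35)]
gauge [([428.3, 317.1], 0.89), ([402.4, 371.0], 0.86), ([491.5, 366.9], 0.77)]
weight [([128.2, 305.8], 0.76)]
driver_pad [([234.6, 233.8], 0.87)]
pliers_pad [([408.8, 245.8], 0.76)]
gauge_pad [([323.2, 236.3], 0.62)]
weight_pad [([138.2, 232.7], 0.65)]
stand [([514.0, 278.6], 0.96)]
wing [([302.4, 153.3], 0.95)]
```

View pics/top0.png

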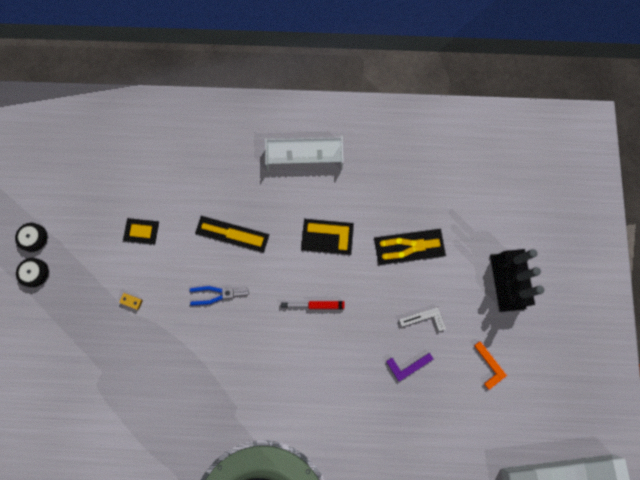

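View pics/scene0.png

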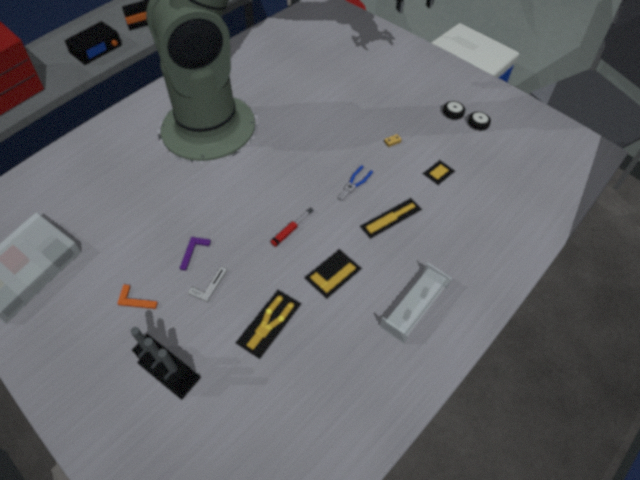

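Run:
```python
import cv2
im=cv2.imread("pics/top0.png")
c=im[190:410,90:570]
c=cv2.resize(c[:, :240],None,fx=3.2,fy=2.6,interpolation=3) if 0 else c
cv2.imwrite("pics/cropL.png",cv2.resize(im[200:340,90:290],None,fx=4,fy=4,interpolation=2))
cv2.imwrite("pics/cropR.png",cv2.resize(im[265:405,330:530],None,fx=4,fy=4,interpolation=2))
cv2.imwrite("pics/cropM.png",cv2.resize(im[200:340,270:470],None,fx=4,fy=4,interpolation=2))
```

```text
(no output)
```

View pics/cropL.png

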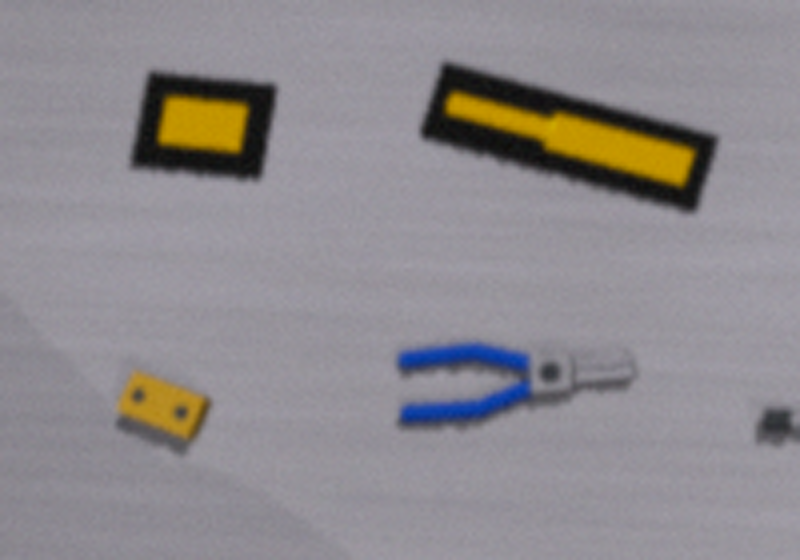

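View pics/cropR.png

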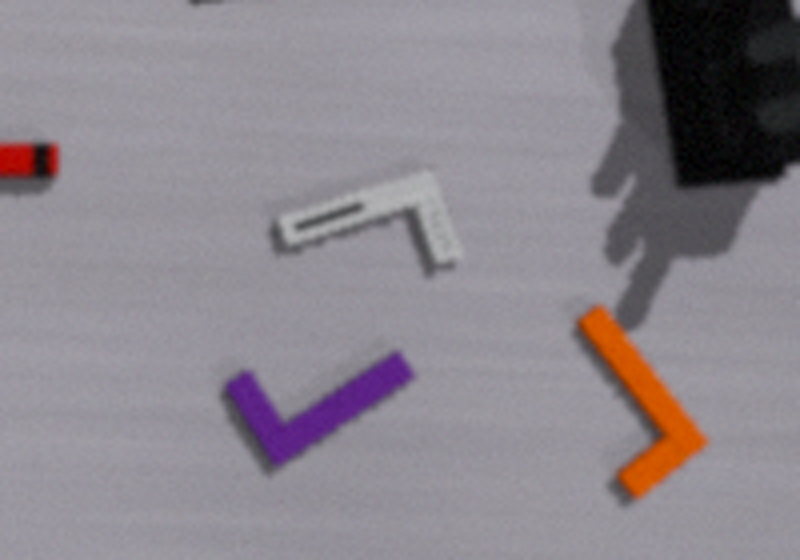

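View pics/cropM.png

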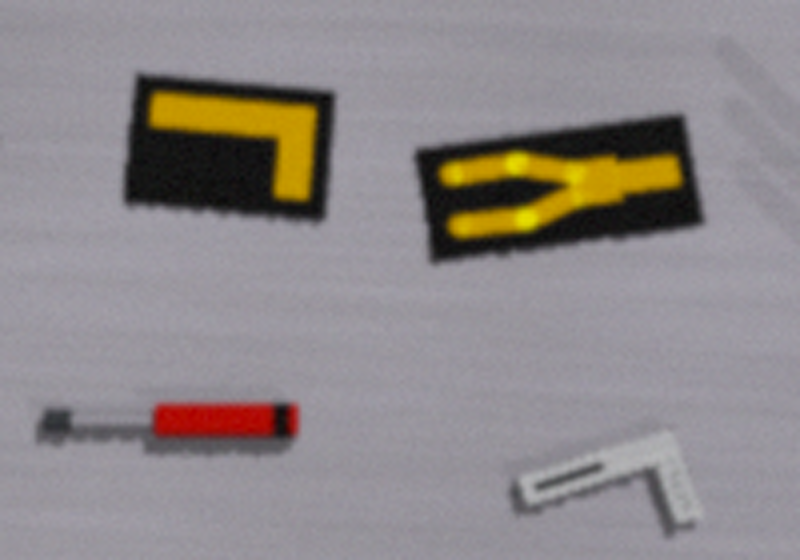

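The top picture shows these, by pixel:
- **Gauge:** the aluminium one is at (428,317), with the slot visible. The look-alikes are purple (402,371) and orange (491,367), and I'll leave both alone.
- **Pliers:** the real ones are at (222,293). The low-confidence "pliers" at (141,232) is actually the weight pad.
- **Weight:** the brass block with two holes is at (130,302). The yellow rectangle at (140,231) is its pad.
- **Driver:** it is at (320,304), with the socket to the left.

Next I'll fit poses by matching silhouettes in both cameras.

```bash
cat > h.py <<'E'
import numpy as np, cv2
from scipy.optimize import minimize
from workcell import robot
S=4
def box(x0,x1,y0,y1,z0,z1): return np.array([[x,y,z] for x in(x0,x1) for y in(y0,y1) for z in(z0,z1)])*1e-3
def cap(p,q,r,z):
    a=np.linspace(0,2*np.pi,16,endpoint=False); o=np.c_[np.cos(a)*r,np.sin(a)*r,np.full(16,z)]
    return np.r_[o+[*p,0],o+[*q,0]]*1e-3
def pads(l,w): return [box(-l/2,l/2,-w/2,w/2,0,4)]
M={'driver':[box(-40,40,-9,9,0,16)],'weight':[box(-22,22,-12,12,0,14)],
 'gauge':[box(-45,45,-8,8,0,10),box(-45,-29,-8,42,0,10)],
 'pliers':[box(-85,-42,s*16-5,s*16+5,5,5) for s in(1,-1)]+[cap((-42,16*s),(-14,6*s),5,5) for s in(1,-1)],
 'driver_pad':pads(165,45),'pliers_pad':pads(155,65),'gauge_pad':pads(115,75),'weight_pad':pads(75,55)}
def mask(n,im):
    b=cv2.resize(im,None,fx=S,fy=S,interpolation=cv2.INTER_CUBIC).astype(int)
    r,g,bl=b[...,0],b[...,1],b[...,2]
    if n=='driver': m=(r-g)>70
    elif n=='weight' : m=(r-bl)>55
    elif n=='pliers': m=(bl-r)>50
    elif n=='gauge': m=b.min(2)>172
    else: m=(b.max(2)<75)
    return m.astype(np.uint8)
def proj(P,c):
    p=robot.camera_params(c); return cv2.projectPoints(P,cv2.Rodrigues(p['R'])[0],p['t'],p['mtx'],p['D'])[0][:,0]
def back(uv,c,z):
    p=robot.camera_params(c); n=cv2.undistortPoints(np.array([[uv]],float),p['mtx'],p['D'])[0,0]
    d=p['R'].T@[*n,1]; o=-p['R'].T@p['t']; return o+d*(z-o[2])/d[2]
def render(n,q,c,shape,z=0):
    m=np.zeros(shape,np.uint8); ca,sa=np.cos(q[2]),np.sin(q[2]); R=np.array([[ca,-sa,0],[sa,ca,0],[0,0,1]])
    for b in M[n]:
        u=proj(b@R.T+[q[0],q[1],z],c)*S+(S-1)/2
        cv2.fillConvexPoly(m,cv2.convexHull(np.round(u*16).astype(np.int32)),1,shift=4)
    return m
def fit(n,im,c,q0,z=0,m=None):
    if m is None: m=mask(n,im)
    # roi around guess
    roi=render(n,q0,c,m.shape,z); roi=cv2.dilate(roi,np.ones((15*S,15*S)))
    m=m*roi
    if n in('driver','weight') or 'pad' in n:
        k=cv2.connectedComponents(m)[1] if 0 else None
        m=cv2.morphologyEx(m,cv2.MORPH_OPEN,np.ones((5,5)))
        pts=cv2.findNonZero(m); h=cv2.convexHull(pts); m=np.zeros_like(m); cv2.fillConvexPoly(m,h,1)
    if n=='gauge': m=cv2.morphologyEx(m,cv2.MORPH_CLOSE,np.ones((21,21)))
    def cost(v):
        r=render(n,[v[0]/100,v[1]/100,v[2]/10],c,m.shape,z); return 1-(r&m).sum()/max(1,(r|m).sum())
    best=None;v=np.array([q0[0]*100,q0[1]*100,q0[2]*10])
    for s in(1.5,.5,.2):
        sim=np.array([v,v+[s,0,0],v+[0,s,0],v+[0,0,s]])
        o=minimize(cost,v,method='Nelder-Mead',options=dict(initial_simplex=sim,maxiter=120,xatol=1e-3,fatol=1e-4)); v=o.x
    return np.array([v[0]/100,v[1]/100,v[2]/10]),1-o.fun,m
E
cat > f1.py <<'E'
from h import *
ims={c:cv2.imread(f"pics/{c}0.png")[:,:,::-1] for c in("top","scene")}
# guess: origin px in top, px along +x
G={'driver':((326,305),(285,305)),'pliers':((227,293),(245,292)),'gauge':((420,318),(400,323)),'weight':((130,302),(140,305)),
'driver_pad':((232,234),(200,224)),'pliers_pad':((410,247),(440,243)),'gauge_pad':((328,237),(305,235)),'weight_pad':((141,231),(155,232))}
for n,(a,b) in G.items():
    A=back(a,'top',.005);B=back(b,'top',.005);th=np.arctan2(B[1]-A[1],B[0]-A[0])
    for c in ims:
        q,s,m=fit(n,ims[c],c,[A[0],A[1],th])
        print(n,c,np.round(q[:2]*1000,1),round(np.degrees(q[2]),1),'iou',round(s,3))
E
python3 f1.py
```

```text
driver top [ 431.6 -114. ] 93.2 iou 0.842
driver scene [ 433.5 -113.2] 100.7 iou 0.61
pliers top [449.5 103.9] -82.4 iou 0.867
pliers scene [451.9 103.2] -82.8 iou 0.766
gauge top [ 415.2 -320.1] 110.7 iou 0.238Traceback (most recent call last):
  File "f1.py", line 9, in <module>
    q,s,m=fit(n,ims[c],c,[A[0],A[1],th])
          ~~~^^^^^^^^^^^^^^^^^^^^^^^^^^^
  File "h.py", line 49, in fit
    o=minimize(cost,v,method='Nelder-Mead',options=dict(initial_simplex=sim,maxiter=120,xatol=1e-3,fatol=1e-4)); v=o.x
    res = _minimize_neldermead(fun, x0, args, callback, bounds=bounds,
                               **options)
    fsim[j] = func(sim[j])
              ~~~~^^^^^^^^
    fx = function(np.copy(x), *(wrapper_args + args))
  File "h.py", line 45, in cost
    r=render(n,[v[0]/100,v[1]/100,v[2]/10],c,m.shape,z); return 1-(r&m).sum()/max(1,(r|m).sum())
  File "h.py", line 31, in render
    u=proj(b@R.T+[q[0],q[1],z],c)*S+(S-1)/2
      ~~~~^^^^^^^^^^^^^^^^^^^^^^^
  File "h.py", line 24, in proj
    p=robot.camera_params(c); return cv2.projectPoints(P,cv2.Rodrigues(p['R'])[0],p['t'],p['mtx'],p['D'])[0][:,0]
ValueError: time passes only in moves, steps and waits
```

Run:
```python
import cv2,numpy as np
from workcell import robot
import pickle
pickle.dump({c:robot.camera_params(c) for c in("top","scene")},open("cam.pkl","wb"))
for c,L in(("top",[(420,318,'g'),(402,323,'gL'),(425,316,'g'),(380,318,'tab'),(330,304,'drv'),(330,306,''),(330,302,''),(330,300,''),(330,310,''),(130,301,'w'),(133,306,'wside'),(205,290,'pl'),(228,293,'piv'),(240,292,'jaw'),(245,305,'tab'),(310,245,'pad'),(133,306,'')]),("scene",[(210,284,'g'),(215,277,''),(190,310,'tab'),(285,233,'drv'),(283,238,''),(393,139,'w')])):
    im=cv2.imread(f"pics/{c}0.png")[:,:,::-1]
    for u,v,n in L: print(c,n,im[v,u])
```

```text
top g [162 163 164]
top gL [174 174 177]
top g [178 179 180]
top tab [150 146 153]
top drv [179   5   4]
top  [175   4   0]
top  [176  21  14]
top  [153 108 114]
top  [86 79 84]
top w [180 140  30]
top wside [180 140  36]
top pl [ 53  63 101]
top piv [56 60 67]
top jaw [126 122 132]
top tab [150 149 156]
top pad [22 19 20]
top  [180 140  36]
scene g [143 145 148]
scene  [129 133 135]
scene tab [133 133 139]
scene drv [142  39  37]
scene  [110  37  37]
scene w [163 136  72]
```

```bash
python3 - <<'E'
s=open('h.py').read()
s=s.replace("from workcell import robot","from workcell import robot\nimport pickle\nCAM=pickle.load(open('cam.pkl','rb'))").replace("robot.camera_params(c)","CAM[c]")
s=s.replace("m=(r-g)>70","m=(r-g)>(85 if c=='top' else 50)").replace("m=b.min(2)>172","m=cv2.GaussianBlur(b.mean(2),(0,0),2.5)>165").replace("def mask(n,im)","def mask(n,im,c)").replace("mask(n,im)\n","mask(n,im,c)\n").replace("b.max(2)<75","b.max(2)<85")
s=s.replace("(r-bl)>55","(r-bl)>(72 if c=='top' else 45)").replace("(bl-r)>50","(bl-r)>(40 if c=='top' else 30)")
s=s.replace("def mask(n,im,c):def","def mask(n,im,c):")
open('h.py','w').write(s)
f=open('f1.py').read()
f=f.replace("        print(n,c","        L.append((c,m,render(n,q,c,m.shape)))\n        print(n,c").replace("for n,(a,b)","L=[]\nfor n,(a,b)",1)
f+='''
T=[]
for c,m,r in L:
    im=cv2.resize(ims[c],None,fx=S,fy=S,interpolation=2)[:,:,::-1].copy()
    cs=cv2.findContours(m,0,1)[0]; cv2.drawContours(im,cs,-1,(0,255,0),1)
    cs=cv2.findContours(r,0,1)[0]; cv2.drawContours(im,cs,-1,(255,0,255),1)
    x,y,w,h=cv2.boundingRect(cv2.findNonZero(r)); cx,cy=x+w//2,y+h//2
    t=np.zeros((290,400,3),np.uint8); t0=im[max(0,cy-145):cy+145,max(0,cx-200):cx+200]; t[:t0.shape[0],:t0.shape[1]]=t0; T.append(cv2.resize(t,(200,145)) if 0 else t)
for i in range(4): cv2.imwrite(f"pics/ov{i}.png",np.vstack([np.hstack(T[4*i:4*i+2]),np.hstack(T[4*i+2:4*i+4])]))
'''
open('f1.py','w').write(f)
E
python3 f1.py
```

```text
driver top [ 431.7 -114.5] 92.2 iou 0.79
driver scene [ 433.2 -113.8] 97.0 iou 0.724
pliers top [449.4 104. ] -82.6 iou 0.878
pliers scene [451.7 104.5] -82.6 iou 0.808
gauge top [ 414.3 -321.7] 109.3 iou 0.471
gauge scene [ 410.3 -321.1] 106.0 iou 0.0
weight top [423.7 319.1] -108.2 iou 0.869
weight scene [425.3 318.9] -100.2 iou 0.744
driver_pad top [584.3 106. ] 76.6 iou 0.984
driver_pad scene [588.1 104.4] 76.7 iou 0.96
pliers_pad top [ 570.  -297.9] -80.1 iou 0.987
pliers_pad scene [ 573.7 -299.6] -80.1 iou 0.986
gauge_pad top [ 586.4 -111. ] 86.7 iou 0.985
gauge_pad scene [ 590. -113.] 87.1 iou 0.967
weight_pad top [583.  314.7] -94.0 iou 0.972
weight_pad scene [586.9 314.3] -93.9 iou 0.943
```

View pics/ov0.png

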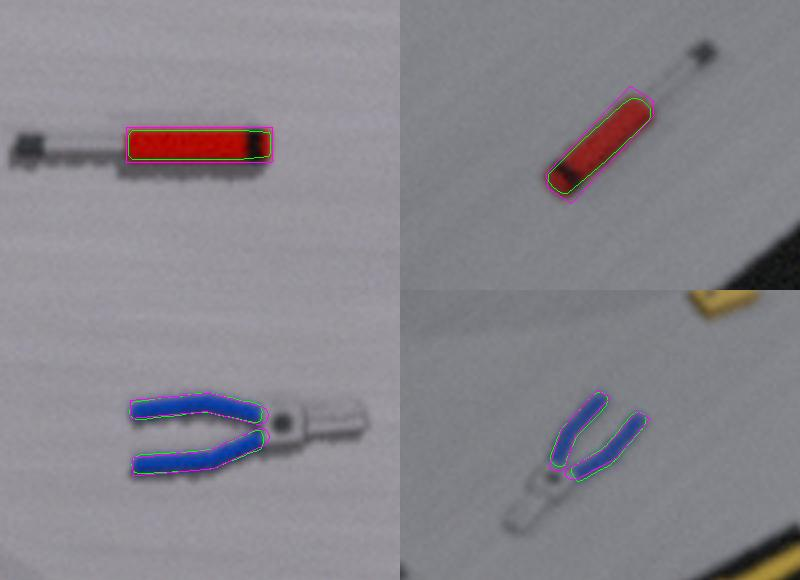

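View pics/ov1.png

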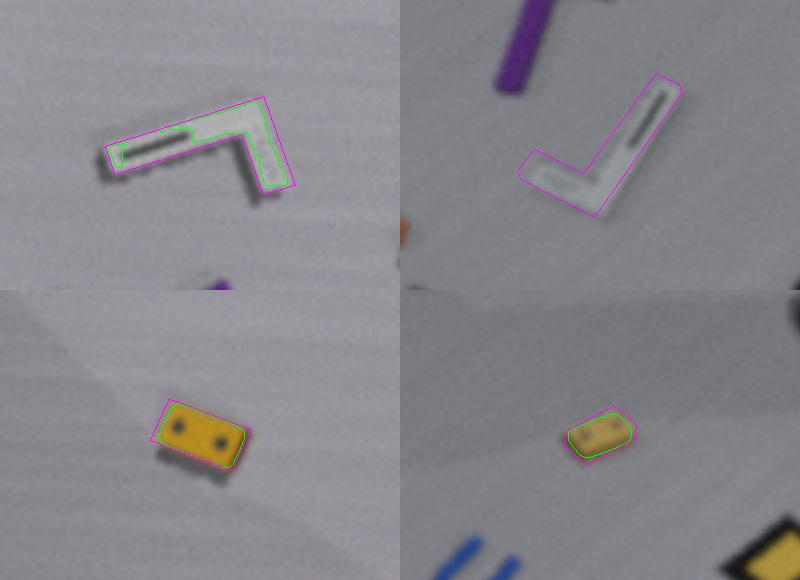

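View pics/ov2.png

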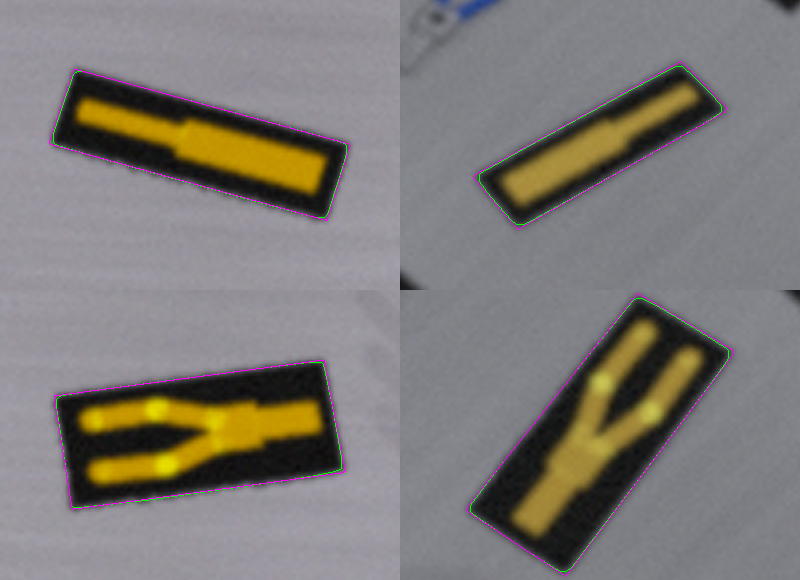

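```bash
python3 - <<'E'
s=open('h.py').read()
s=s.replace("    def cost(v)","""    if 'pad' not in n:
        A=render(n,q0,c,m.shape,z).sum(); dt=cv2.distanceTransform(1-m,2,5); f=np.sort(dt.ravel())[:int(A)][-1]
        m=(dt<=f).astype(np.uint8); m=m
    def cost(v)""")
s=s.replace(">165",">163").replace("85 if c=='top' else 50","50 if c=='top' else 30").replace("72 if c=='top' else 45","45 if c=='top' else 28")
s=s.replace("if n in('driver','weight')","""if 'pad' not in n:
        k,lab,st,_=cv2.connectedComponentsWithStats(m); m=np.isin(lab,[i for i in range(1,k) if st[i,4]>(250 if n!='gauge' else 150)]).astype(np.uint8)
    if n in('driver','weight')""")
open('h.py','w').write(s)
E
python3 f1.py
```

```text
driver top [ 432.  -114.4] 92.2 iou 0.929
driver scene [ 433.8 -115.1] 92.3 iou 0.956
pliers top [449.4 104.6] -82.5 iou 0.848
pliers scene [451.7 104.5] -82.6 iou 0.808
gauge top [ 416.5 -320.3] 109.0 iou 0.773
gauge scene [ 618.8 -642.6] 133.1 iou 0.002
weight top [423.2 317.8] -110.9 iou 0.92
weight scene [425.5 317.8] -104.7 iou 0.939
driver_pad top [584.3 106. ] 76.6 iou 0.984
driver_pad scene [588.1 104.4] 76.7 iou 0.96
pliers_pad top [ 570.  -297.9] -80.1 iou 0.987
pliers_pad scene [ 573.7 -299.6] -80.1 iou 0.986
gauge_pad top [ 586.4 -111. ] 86.7 iou 0.985
gauge_pad scene [ 590. -113.] 87.1 iou 0.967
weight_pad top [583.  314.7] -94.0 iou 0.972
weight_pad scene [586.9 314.3] -93.9 iou 0.943
```

View pics/ov0.png

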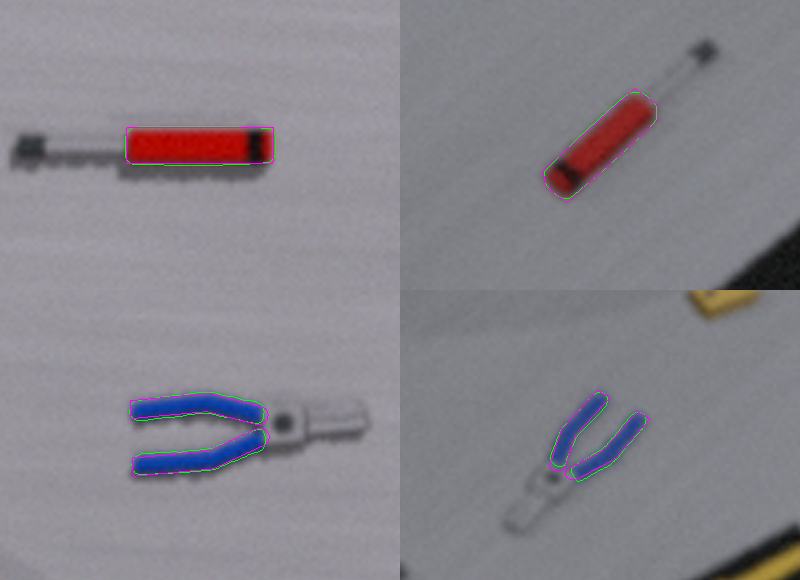

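View pics/ov1.png

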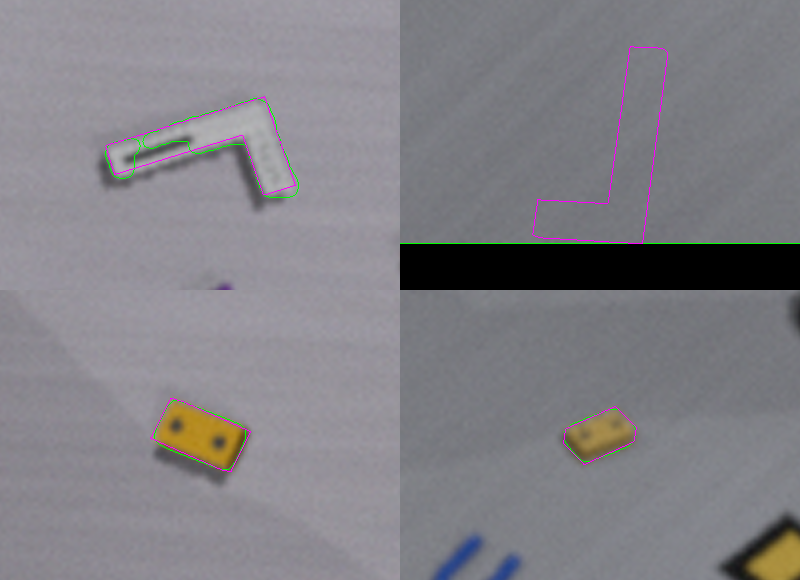

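```bash
cat > plan.py <<'E'
# usage: plan.py x y z yawdeg(object x axis) : prints tool-frame deltas to target; jaws along object y
import sys,numpy as np
from scipy.spatial.transform import Rotation as Ro
from workcell import robot
s=robot.get_state(); R=Ro.from_rotvec(s['eef_rot']).as_matrix(); p=s['eef_pos']
x,y,z,th=[float(a) for a in sys.argv[1:5]]
t=np.radians(th)
print('t',round(s['clock'],2),'tcp',np.round(p*1e3,1),'jaw yaw',round(np.degrees(np.arctan2(R[1,2],R[0,2])),2),'q7',round(s['qpos'][6],2),'w',round(s['width']*1e3,1),'F',np.round(s['contact_force'],1))
for k in(0,np.pi):
    zc=np.array([-np.sin(t+k),np.cos(t+k),0]);yc=np.array([0,0,-1.]);T=np.c_[np.cross(yc,zc),yc,zc]
    print('turn deg (tool)',np.round(np.degrees(Ro.from_matrix(R.T@T).as_rotvec()),2),'shift now',np.round(R.T@(np.array([x,y,z])-p)*1e3,1),'shift after turn',np.round(T.T@(np.array([x,y,z])-p)*1e3,1))
E
python3 plan.py .433 -.115 .12 92.2
```

```text
t 0.6 tcp [272.3 562.5 231.3] jaw yaw 64.17 q7 -0.11 w 85.3 F [0.4 0.3 0.1]
turn deg (tool) [   0.   -118.03    0.  ] shift now [ 439.8  111.3 -539.8] shift after turn [-683.2  111.3 -134.6]
turn deg (tool) [-0.   61.97  0.  ] shift now [ 439.8  111.3 -539.8] shift after turn [683.2 111.3 134.6]
```

```bash
cat > rows.py <<'E'
# rows.py x y z jawyaw n : straight path from now in n rows, printing rounded rows
import sys,numpy as np
from scipy.spatial.transform import Rotation as Ro
from workcell import robot
s=robot.get_state(); R=Ro.from_rotvec(s['eef_rot']); p=s['eef_pos'].copy()
cur=np.degrees(np.arctan2(R.as_matrix()[1,2],R.as_matrix()[0,2]))
print('t',round(s['clock'],2),'tcp',np.round(p*1e3,1),'jaw',round(cur,2),'q7',round(s['qpos'][6],2),'w',round(s['width']*1e3,1),'F',np.round(s['contact_force'],1))
a=[float(v) for v in sys.argv[1:]]
while a:
    x,y,z,jw,n=a[:5];a=a[5:];n=int(n)
    t=np.radians(jw);zc=np.array([np.cos(t),np.sin(t),0]);yc=np.array([0,0,-1.]);T=Ro.from_matrix(np.c_[np.cross(yc,zc),yc,zc])
    rv=(R.inv()*T).as_rotvec()/n; d=(np.array([x,y,z])-p)/n
    print('rot/row',np.round(np.degrees(rv),1),'dist/row mm',round(np.linalg.norm(d)*1e3,1))
    for i in range(n):
        l=R.inv().apply(d); print('  ',np.round(l,4),np.round(np.degrees(rv),2)); R=R*Ro.from_rotvec(rv)
    p=np.array([x,y,z]);R=T
E
python3 rows.py .42 .40 .2 40 5  .50 0.1 .2 15 7 .433 -.115 .12 2.2 6
```

```text
t 0.6 tcp [272.3 562.5 231.3] jaw 64.17 q7 -0.11 w 85.3 F [0.4 0.3 0.1]
rot/row [-0.   4.8  0. ] dist/row mm 44.4
   [ 0.0407  0.0063 -0.0164] [-0.    4.83  0.  ]
   [ 0.042   0.0063 -0.0129] [-0.    4.83  0.  ]
   [ 0.0429  0.0063 -0.0093] [-0.    4.83  0.  ]
   [ 0.0436  0.0063 -0.0057] [-0.    4.83  0.  ]
   [ 0.0439  0.0063 -0.002 ] [-0.    4.83  0.  ]
rot/row [0.  3.6 0. ] dist/row mm 44.4
   [ 0.0402  0.     -0.0188] [0.   3.57 0.  ]
   [ 0.0413  0.     -0.0163] [0.   3.57 0.  ]
   [ 0.0422  0.     -0.0137] [0.   3.57 0.  ]
   [ 0.043  0.    -0.011] [0.   3.57 0.  ]
   [ 0.0436  0.     -0.0083] [0.   3.57 0.  ]
   [ 0.044   0.     -0.0056] [0.   3.57 0.  ]
   [ 0.0443  0.     -0.0028] [0.   3.57 0.  ]
rot/row [0.  2.1 0. ] dist/row mm 39.8
   [ 0.0317  0.0133 -0.0201] [0.   2.13 0.  ]
   [ 0.0324  0.0133 -0.0189] [0.   2.13 0.  ]
   [ 0.0331  0.0133 -0.0176] [0.   2.13 0.  ]
   [ 0.0338  0.0133 -0.0164] [0.   2.13 0.  ]
   [ 0.0343  0.0133 -0.0151] [0.   2.13 0.  ]
   [ 0.0349  0.0133 -0.0138] [0.   2.13 0.  ]
```

Emit:
move_arm(
  series=[
    {"grip": 0.05, "dx": 0.041, "dy": 0.006, "dz": -0.016, "ry": 4.8},
    {"grip": 0.05, "dx": 0.042, "dy": 0.006, "dz": -0.013, "ry": 4.8},
    {"grip": 0.05, "dx": 0.043, "dy": 0.006, "dz": -0.009, "ry": 4.8},
    {"grip": 0.05, "dx": 0.044, "dy": 0.006, "dz": -0.006, "ry": 4.8},
    {"grip": 0.05, "dx": 0.044, "dy": 0.006, "dz": -0.002, "ry": 4.8},
    {"grip": 0.05, "dx": 0.04, "dy": 0, "dz": -0.019, "ry": 3.6},
    {"grip": 0.05, "dx": 0.041, "dy": 0, "dz": -0.016, "ry": 3.6},
    {"grip": 0.05, "dx": 0.042, "dy": 0, "dz": -0.014, "ry": 3.6},
    {"grip": 0.05, "dx": 0.043, "dy": 0, "dz": -0.011, "ry": 3.6},
    {"grip": 0.05, "dx": 0.044, "dy": 0, "dz": -0.008, "ry": 3.6},
    {"grip": 0.05, "dx": 0.044, "dy": 0, "dz": -0.006, "ry": 3.6},
    {"grip": 0.05, "dx": 0.044, "dy": 0, "dz": -0.003, "ry": 3.6},
  ],
)

```text
schema error: expected keys grip, dx, dy, dz, rx, ry, rz
```

```bash
python3 rows.py .433 -.115 .10 2.2 8
```

```text
t 0.6 tcp [272.3 562.5 231.3] jaw 64.17 q7 -0.11 w 85.3 F [0.4 0.3 0.1]
rot/row [-0.   7.7  0. ] dist/row mm 88.6
   [ 0.055   0.0164 -0.0675] [-0.    7.75  0.  ]
   [ 0.0636  0.0164 -0.0595] [-0.    7.75  0.  ]
   [ 0.071   0.0164 -0.0503] [-0.    7.75  0.  ]
   [ 0.0771  0.0164 -0.0403] [-0.    7.75  0.  ]
   [ 0.0819  0.0164 -0.0295] [-0.    7.75  0.  ]
   [ 0.0851  0.0164 -0.0182] [-0.    7.75  0.  ]
   [ 0.0868  0.0164 -0.0066] [-0.    7.75  0.  ]
   [0.0869 0.0164 0.0052] [-0.    7.75  0.  ]
```

All keys are required in every row.

Emit:
move_arm(
  series=[
    {"grip": 0.05, "dx": 0.041, "dy": 0.006, "dz": -0.016, "rx": 0, "ry": 4.8, "rz": 0},
    {"grip": 0.05, "dx": 0.042, "dy": 0.006, "dz": -0.013, "rx": 0, "ry": 4.8, "rz": 0},
    {"grip": 0.05, "dx": 0.043, "dy": 0.006, "dz": -0.009, "rx": 0, "ry": 4.8, "rz": 0},
    {"grip": 0.05, "dx": 0.044, "dy": 0.006, "dz": -0.006, "rx": 0, "ry": 4.8, "rz": 0},
    {"grip": 0.05, "dx": 0.044, "dy": 0.006, "dz": -0.002, "rx": 0, "ry": 4.8, "rz": 0},
    {"grip": 0.05, "dx": 0.04, "dy": 0, "dz": -0.019, "rx": 0, "ry": 3.6, "rz": 0},
    {"grip": 0.05, "dx": 0.041, "dy": 0, "dz": -0.016, "rx": 0, "ry": 3.6, "rz": 0},
    {"grip": 0.05, "dx": 0.042, "dy": 0, "dz": -0.014, "rx": 0, "ry": 3.6, "rz": 0},
    {"grip": 0.05, "dx": 0.043, "dy": 0, "dz": -0.011, "rx": 0, "ry": 3.6, "rz": 0},
    {"grip": 0.05, "dx": 0.044, "dy": 0, "dz": -0.008, "rx": 0, "ry": 3.6, "rz": 0},
    {"grip": 0.05, "dx": 0.044, "dy": 0, "dz": -0.006, "rx": 0, "ry": 3.6, "rz": 0},
    {"grip": 0.05, "dx": 0.044, "dy": 0, "dz": -0.003, "rx": 0, "ry": 3.6, "rz": 0},
  ],
)

```text
clock: 2.1
eef_pos: [0.5006, 0.0873, 0.2001]
eef_rot: [-1.309, 1.031, -1.03]
contact_force: [0.4, 0.6, -1.0]
width: 0.0498
```

```bash
python3 rows.py .433 -.115 .10 2.2 8
```

```text
t 2.1 tcp [500.6  87.3 200.1] jaw 13.69 q7 0.09 w 49.8 F [ 0.4  0.6 -1. ]
rot/row [-0.   1.4 -0. ] dist/row mm 29.5
   [ 0.0226  0.0124 -0.0142] [-0.02  1.44 -0.02]
   [ 0.0229  0.0124 -0.0137] [-0.02  1.44 -0.02]
   [ 0.0233  0.0124 -0.0131] [-0.02  1.44 -0.02]
   [ 0.0236  0.0125 -0.0125] [-0.02  1.44 -0.02]
   [ 0.0239  0.0125 -0.0119] [-0.02  1.44 -0.02]
   [ 0.0242  0.0125 -0.0113] [-0.02  1.44 -0.02]
   [ 0.0244  0.0125 -0.0107] [-0.02  1.44 -0.02]
   [ 0.0247  0.0125 -0.01  ] [-0.02  1.44 -0.02]
```

Emit:
move_arm(
  series=[
    {"grip": 0.05, "dx": 0.023, "dy": 0.0124, "dz": -0.014, "rx": 0, "ry": 1.44, "rz": 0},
    {"grip": 0.05, "dx": 0.023, "dy": 0.0124, "dz": -0.014, "rx": 0, "ry": 1.44, "rz": 0},
    {"grip": 0.05, "dx": 0.023, "dy": 0.0124, "dz": -0.013, "rx": 0, "ry": 1.44, "rz": 0},
    {"grip": 0.05, "dx": 0.0236, "dy": 0.0125, "dz": -0.0125, "rx": 0, "ry": 1.44, "rz": 0},
    {"grip": 0.05, "dx": 0.024, "dy": 0.0125, "dz": -0.012, "rx": 0, "ry": 1.44, "rz": 0},
    {"grip": 0.05, "dx": 0.024, "dy": 0.0125, "dz": -0.011, "rx": 0, "ry": 1.44, "rz": 0},
    {"grip": 0.05, "dx": 0.0244, "dy": 0.0125, "dz": -0.0107, "rx": 0, "ry": 1.44, "rz": 0},
    {"grip": 0.05, "dx": 0.0247, "dy": 0.0125, "dz": -0.01, "rx": 0, "ry": 1.44, "rz": 0},
    {"grip": 0.05, "dx": 0, "dy": 0, "dz": 0, "rx": 0, "ry": 0, "rz": 0},
  ],
)

```text
clock: 3.22
eef_pos: [0.4316, -0.1239, 0.0978]
eef_rot: [-1.214, 1.187, -1.191]
contact_force: [0.5, -0.2, 0.6]
width: 0.0498
```

```bash
python3 rows.py .433 -.115 .003 2.2 4
python3 - <<'E'
from h import *
im=robot.capture("top"); cv2.imwrite("pics/top1.png",cv2.resize(im[230:400,220:440],None,fx=3.5,fy=3.5)[:,:,::-1])
E
```

```text
t 3.23 tcp [ 431.6 -123.9   97.8] jaw 1.46 q7 0.43 w 49.8 F [ 0.5 -0.2  0.6]
rot/row [-0.1 -0.2 -0. ] dist/row mm 23.8
   [-0.0021  0.0237  0.0002] [-0.1  -0.18 -0.04]
   [-0.0022  0.0237  0.0003] [-0.1  -0.18 -0.04]
   [-0.0022  0.0237  0.0003] [-0.1  -0.18 -0.04]
   [-0.0022  0.0237  0.0004] [-0.1  -0.18 -0.04]
```

View pics/top1.png

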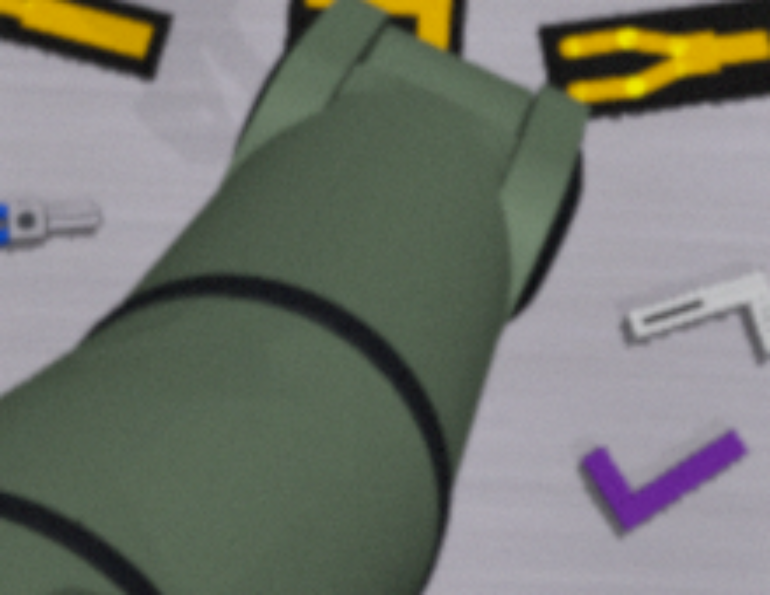

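Emit:
move_arm(
  series=[
    {"grip": 0.05, "dx": -0.008, "dy": 0.02, "dz": 0.0014, "rx": 0, "ry": -0.7, "rz": 0},
    {"grip": 0.05, "dx": 0, "dy": 0.03, "dz": 0, "rx": 0, "ry": 0, "rz": 0},
    {"grip": 0.05, "dx": 0, "dy": 0.025, "dz": 0, "rx": 0, "ry": 0, "rz": 0},
    {"grip": 0.05, "dx": 0, "dy": 0, "dz": 0, "rx": 0, "ry": 0, "rz": 0},
  ],
)

```text
clock: 3.78
eef_pos: [0.4377, -0.1107, 0.0233]
eef_rot: [-1.218, 1.169, -1.178]
contact_force: [-0.5, -0.9, 0.1]
width: 0.05
```

```bash
python3 rows.py .433 -.115 .004 2.2 2
python3 - <<'E'
from h import *
im=robot.capture("scene"); cv2.imwrite("pics/sc1.png",cv2.resize(im[150:320,180:400],None,fx=3.5,fy=3.5)[:,:,::-1])
E
```

```text
t 3.77 tcp [ 437.7 -110.7   23.3] jaw 2.61 q7 0.48 w 50.0 F [-0.5 -0.9  0.1]
rot/row [-0.4  0.2 -0.1] dist/row mm 10.2
   [ 0.0021  0.0096 -0.0026] [-0.37  0.2  -0.12]
   [ 0.0021  0.0096 -0.0025] [-0.37  0.2  -0.12]
```

View pics/sc1.png

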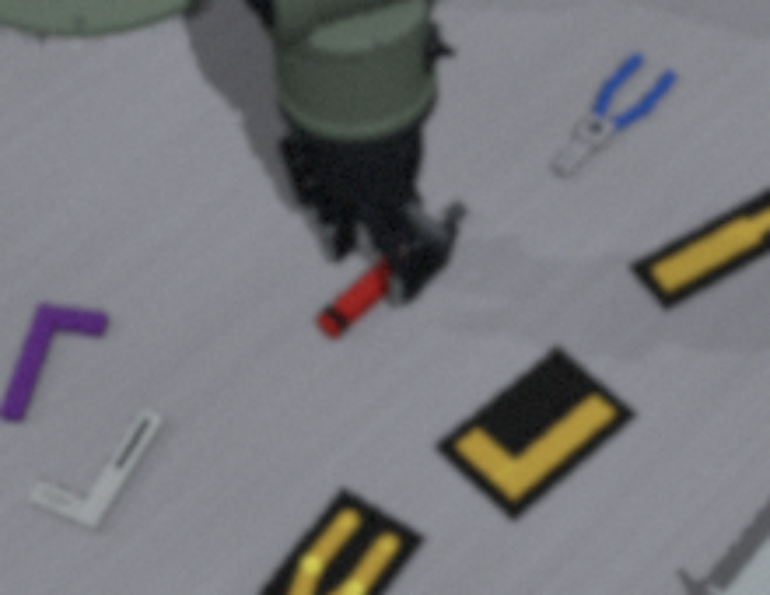

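The gripper straddles the red grip, at about (375,270) in the crop. I'll descend, settle and correct.

Emit:
move_arm(
  series=[
    {"grip": 0.05, "dx": 0.002, "dy": 0.008, "dz": -0.002, "rx": -0.4, "ry": 0.2, "rz": -0.1},
    {"grip": 0.05, "dx": 0.001, "dy": 0.006, "dz": -0.001, "rx": -0.2, "ry": 0.1, "rz": 0},
    {"grip": 0.05, "dx": 0, "dy": 0, "dz": 0, "rx": 0, "ry": 0, "rz": 0},
  ],
)

```text
clock: 4.2
eef_pos: [0.4368, -0.1139, 0.0113]
eef_rot: [-1.223, 1.176, -1.181]
contact_force: [-0.8, -0.1, -0.5]
width: 0.0499
```

```bash
python3 rows.py .433 -.115 .004 2.2 1
```

```text
t 4.2 tcp [ 436.8 -113.9   11.3] jaw 2.34 q7 0.48 w 49.9 F [-0.8 -0.1 -0.5]
rot/row [-0.3  0.1 -0.1] dist/row mm 8.3
   [ 0.001   0.0073 -0.0039] [-0.34  0.14 -0.09]
```

Emit:
move_arm(
  series=[
    {"grip": 0.05, "dx": 0.001, "dy": 0.007, "dz": -0.005, "rx": -0.3, "ry": 0.1, "rz": -0.1},
    {"grip": 0.05, "dx": 0, "dy": 0, "dz": 0, "rx": 0, "ry": 0, "rz": 0},
  ],
)

```text
clock: 4.45
eef_pos: [0.4316, -0.1152, 0.0041]
eef_rot: [-1.227, 1.18, -1.181]
contact_force: [0.3, -0.4, -0.2]
width: 0.0502
```

```bash
python3 rows.py .433 -.115 .004 2.2 1
```

```text
t 4.45 tcp [ 431.6 -115.2    4.1] jaw 2.22 q7 0.49 w 50.2 F [ 0.3 -0.4 -0.2]
rot/row [-0.  0.  0.] dist/row mm 1.4
   [-0.0001  0.0001  0.0014] [-0.04  0.02  0.02]
```

Now I'll close, then lift a little.

Emit:
move_arm(
  series=[
    {"grip": 0.0, "dx": 0, "dy": 0, "dz": 0.001, "rx": 0, "ry": 0, "rz": 0},
    {"grip": 0.0, "dx": 0, "dy": 0, "dz": 0, "rx": 0, "ry": 0, "rz": 0},
    {"grip": 0.0, "dx": 0, "dy": 0, "dz": 0, "rx": 0, "ry": 0, "rz": 0},
    {"grip": 0.0, "dx": 0, "dy": 0, "dz": 0, "rx": 0, "ry": 0, "rz": 0},
    {"grip": 0.0, "dx": 0, "dy": 0, "dz": 0, "rx": 0, "ry": 0, "rz": 0},
    {"grip": 0.0, "dx": 0, "dy": 0, "dz": 0, "rx": 0, "ry": 0, "rz": 0},
  ],
)

```text
clock: 5.2
eef_pos: [0.433, -0.1152, 0.0045]
eef_rot: [-1.226, 1.18, -1.181]
contact_force: [0.3, 1.0, -0.5]
width: 0.0162
```

```bash
python3 rows.py .433 -.115 .004 2.2 1
python3 - <<'E'
from h import *
im=robot.capture("scene"); cv2.imwrite("pics/sc2.png",cv2.resize(im[150:320,180:400],None,fx=3.5,fy=3.5)[:,:,::-1])
E
```

```text
t 5.2 tcp [ 433.  -115.2    4.5] jaw 2.22 q7 0.49 w 16.2 F [ 0.3  1.  -0.5]
rot/row [-0.1  0.   0. ] dist/row mm 0.6
   [-0.0002  0.0005  0.    ] [-0.08  0.02  0.02]
```

View pics/sc2.png

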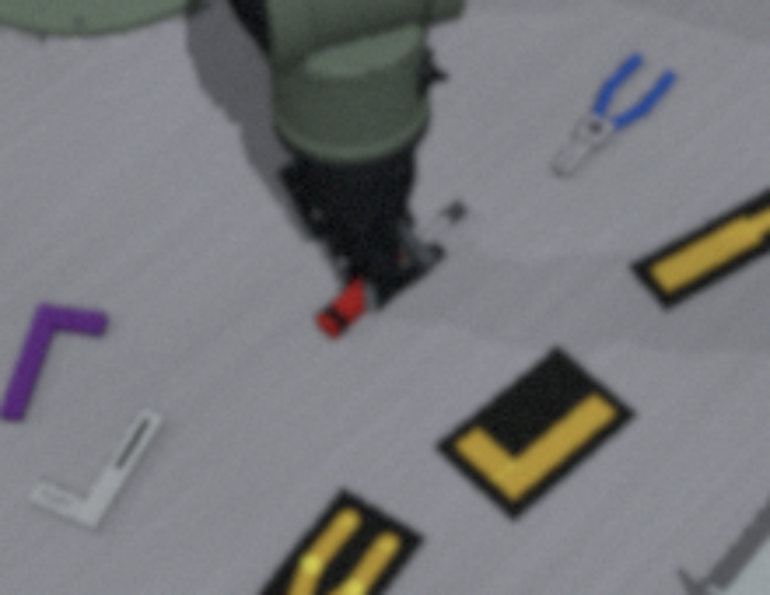

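```bash
python3 rows.py .433 -.115 .064 2.2 2 .579 .076 .064 -13.35 7
```

```text
t 5.25 tcp [ 433.  -115.2    4.5] jaw 2.22 q7 0.49 w 16.0 F [-0.  -0.2 -0.2]
rot/row [-0.  0.  0.] dist/row mm 29.7
   [-0.0001 -0.0297  0.0001] [-0.04  0.01  0.01]
   [-0.0001 -0.0297  0.    ] [-0.04  0.01  0.01]
rot/row [-0.   2.2 -0. ] dist/row mm 34.3
   [-0.0265  0.      0.0219] [-0.    2.22 -0.  ]
   [-0.0273  0.      0.0208] [-0.    2.22 -0.  ]
   [-0.0281  0.      0.0198] [-0.    2.22 -0.  ]
   [-0.0288  0.      0.0187] [-0.    2.22 -0.  ]
   [-0.0295  0.      0.0175] [-0.    2.22 -0.  ]
   [-0.0302  0.      0.0164] [-0.    2.22 -0.  ]
   [-0.0308  0.      0.0152] [-0.    2.22 -0.  ]
```

Emit:
move_arm(
  series=[
    {"grip": 0.0, "dx": 0, "dy": -0.03, "dz": 0, "rx": 0, "ry": 0, "rz": 0},
    {"grip": 0.0, "dx": 0, "dy": -0.03, "dz": 0, "rx": 0, "ry": 0, "rz": 0},
    {"grip": 0.0, "dx": -0.0265, "dy": 0, "dz": 0.022, "rx": 0, "ry": 2.2, "rz": 0},
    {"grip": 0.0, "dx": -0.027, "dy": 0, "dz": 0.021, "rx": 0, "ry": 2.2, "rz": 0},
    {"grip": 0.0, "dx": -0.028, "dy": 0, "dz": 0.02, "rx": 0, "ry": 2.2, "rz": 0},
    {"grip": 0.0, "dx": -0.029, "dy": 0, "dz": 0.019, "rx": 0, "ry": 2.2, "rz": 0},
    {"grip": 0.0, "dx": -0.0295, "dy": 0, "dz": 0.0175, "rx": 0, "ry": 2.2, "rz": 0},
    {"grip": 0.0, "dx": -0.03, "dy": 0, "dz": 0.016, "rx": 0, "ry": 2.2, "rz": 0},
    {"grip": 0.0, "dx": -0.03, "dy": 0, "dz": 0.015, "rx": 0, "ry": 2.2, "rz": 0},
    {"grip": 0.0, "dx": 0, "dy": 0, "dz": 0, "rx": 0, "ry": 0, "rz": 0},
  ],
)

```text
clock: 6.5
eef_pos: [0.5832, 0.0806, 0.0662]
eef_rot: [-1.085, 1.384, -1.384]
contact_force: [-1.7, -0.7, -1.8]
width: 0.0163
```

```bash
python3 rows.py .5793 .0758 .02 -13.35 3
python3 - <<'E'
from h import *
im=robot.capture("scene"); cv2.imwrite("pics/sc3.png",cv2.resize(im[120:320,200:460],None,fx=3,fy=3)[:,:,::-1])
E
```

```text
t 6.5 tcp [583.2  80.6  66.2] jaw -13.77 q7 -0.12 w 16.3 F [-1.7 -0.7 -1.8]
rot/row [-0.  -0.1 -0. ] dist/row mm 15.5
   [ 0.0019  0.0154 -0.0009] [-0.01 -0.14 -0.01]
   [ 0.0019  0.0154 -0.0009] [-0.01 -0.14 -0.01]
   [ 0.0019  0.0154 -0.0009] [-0.01 -0.14 -0.01]
```

View pics/sc3.png

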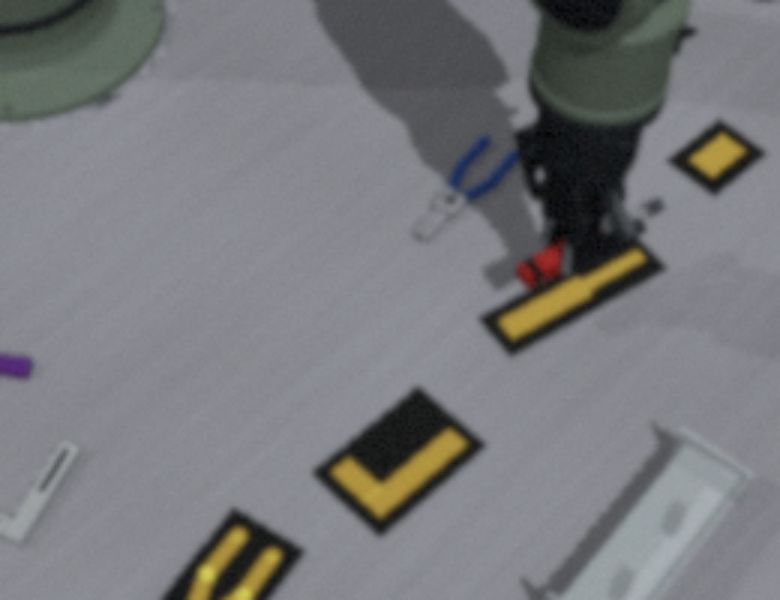

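Emit:
move_arm(
  series=[
    {"grip": 0.0, "dx": 0.003, "dy": 0.015, "dz": -0.002, "rx": 0, "ry": -0.4, "rz": 0},
    {"grip": 0.0, "dx": 0.001, "dy": 0.015, "dz": -0.001, "rx": 0, "ry": 0, "rz": 0},
    {"grip": 0.0, "dx": 0, "dy": 0.013, "dz": 0, "rx": 0, "ry": 0, "rz": 0},
    {"grip": 0.0, "dx": 0, "dy": 0, "dz": 0, "rx": 0, "ry": 0, "rz": 0},
    {"grip": 0.0, "dx": 0, "dy": 0, "dz": 0, "rx": 0, "ry": 0, "rz": 0},
  ],
)

```text
clock: 7.18
eef_pos: [0.5764, 0.0725, 0.0194]
eef_rot: [-1.091, 1.382, -1.382]
contact_force: [0.8, -0.6, -0.3]
width: 0.0163
```

```bash
python3 rows.py .5793 .0758 .009 -13.35 2
```

```text
t 7.17 tcp [576.4  72.5  19.4] jaw -13.56 q7 -0.08 w 16.3 F [ 0.8 -0.6 -0.3]
rot/row [ 0.1 -0.1  0.1] dist/row mm 5.7
   [-0.0019  0.0052  0.0011] [ 0.06 -0.1   0.06]
   [-0.0019  0.0052  0.001 ] [ 0.06 -0.1   0.06]
```

Emit:
move_arm(
  series=[
    {"grip": 0.0, "dx": -0.004, "dy": 0.004, "dz": 0.002, "rx": 0, "ry": -0.2, "rz": 0},
    {"grip": 0.0, "dx": 0, "dy": 0.003, "dz": 0, "rx": 0, "ry": 0, "rz": 0},
    {"grip": 0.0, "dx": 0, "dy": 0, "dz": 0, "rx": 0, "ry": 0, "rz": 0},
  ],
)

```text
clock: 7.55
eef_pos: [0.58, 0.0765, 0.0126]
eef_rot: [-1.092, 1.379, -1.379]
contact_force: [0.4, 0.3, -0.2]
width: 0.0159
```

```bash
python3 rows.py .5793 .0758 .009 -13.35 1
```

```text
t 7.55 tcp [580.   76.5  12.6] jaw -13.32 q7 -0.08 w 15.9 F [ 0.4  0.3 -0.2]
rot/row [0.1 0.  0.1] dist/row mm 3.8
   [ 0.0009  0.0036 -0.0005] [0.06 0.03 0.08]
```

Emit:
move_arm(
  series=[
    {"grip": 0.0, "dx": 0.001, "dy": 0.003, "dz": -0.0005, "rx": 0, "ry": 0, "rz": 0},
    {"grip": 0.0, "dx": 0, "dy": 0, "dz": 0, "rx": 0, "ry": 0, "rz": 0},
    {"grip": 0.0, "dx": 0, "dy": 0.001, "dz": 0, "rx": 0, "ry": 0, "rz": 0},
    {"grip": 0.0, "dx": 0, "dy": 0, "dz": 0, "rx": 0, "ry": 0, "rz": 0},
  ],
)

```text
clock: 8.05
eef_pos: [0.5793, 0.0757, 0.0086]
eef_rot: [-1.092, 1.379, -1.379]
contact_force: [-1.1, 0.0, -0.7]
width: 0.0161
```

```bash
python3 rows.py .5793 .0758 .009 -13.35 1
```

```text
t 8.05 tcp [579.3  75.7   8.6] jaw -13.32 q7 -0.07 w 16.1 F [-1.1  0.  -0.7]
rot/row [0.  0.  0.1] dist/row mm 0.4
   [-0.0001 -0.0004 -0.    ] [0.04 0.03 0.07]
```

Right on target. Release, rise and move aside to look.

Emit:
move_arm(
  series=[
    {"grip": 0.03, "dx": 0, "dy": 0, "dz": 0, "rx": 0, "ry": 0, "rz": 0},
    {"grip": 0.05, "dx": 0, "dy": 0, "dz": 0, "rx": 0, "ry": 0, "rz": 0},
    {"grip": 0.05, "dx": 0, "dy": 0, "dz": 0, "rx": 0, "ry": 0, "rz": 0},
    {"grip": 0.05, "dx": 0, "dy": -0.03, "dz": 0, "rx": 0, "ry": 0, "rz": 0},
    {"grip": 0.05, "dx": 0, "dy": -0.04, "dz": 0, "rx": 0, "ry": 0, "rz": 0},
    {"grip": 0.05, "dx": -0.01, "dy": -0.03, "dz": -0.045, "rx": 0, "ry": 0, "rz": 0},
    {"grip": 0.05, "dx": -0.01, "dy": -0.01, "dz": -0.045, "rx": 0, "ry": 0, "rz": 0},
    {"grip": 0.05, "dx": 0, "dy": 0, "dz": -0.03, "rx": 0, "ry": 0, "rz": 0},
    {"grip": 0.05, "dx": 0, "dy": 0, "dz": 0, "rx": 0, "ry": 0, "rz": 0},
  ],
)

```text
clock: 9.18
eef_pos: [0.4642, 0.1241, 0.1221]
eef_rot: [-1.09, 1.379, -1.378]
contact_force: [0.4, -0.2, -0.3]
width: 0.0501
```

```bash
python3 rows.py .4505 .1042 .08 7.45 3
cat > chk.py <<'E'
import sys
from h import *
n,x,y,th,tag=sys.argv[1],*[float(a) for a in sys.argv[2:5]],sys.argv[5]
T=[]
for c in("top","scene"):
    im=robot.capture(c); cv2.imwrite(f"pics/{c}_{tag}.png",im[:,:,::-1])
    z=.004
    q,s,m=fit(n,im,c,[x/1e3,y/1e3,np.radians(th)],z); r=render(n,q,c,m.shape,z)
    print(n,c,np.round(q[:2]*1000,1),round(np.degrees(q[2]),1),'iou',round(s,3))
    v=cv2.resize(im,None,fx=S,fy=S,interpolation=2)[:,:,::-1].copy()
    cv2.drawContours(v,cv2.findContours(m,0,1)[0],-1,(0,255,0),1);cv2.drawContours(v,cv2.findContours(r,0,1)[0],-1,(255,0,255),1)
    u=proj(np.array([[x/1e3,y/1e3,z]]),c)[0]*S; cx,cy=map(int,u); t=np.zeros((400,400,3),np.uint8);t0=v[max(0,cy-200):cy+200,max(0,cx-200):cx+200];t[:t0.shape[0],:t0.shape[1]]=t0;T.append(t)
cv2.imwrite(f"pics/chk_{tag}.png",np.hstack(T))
E
python3 chk.py driver 579 76 76.6 d1
```

```text
t 9.18 tcp [464.2 124.1 122.1] jaw -13.35 q7 -0.26 w 50.1 F [ 0.4 -0.2 -0.3]
rot/row [ 0.  -6.9 -0. ] dist/row mm 16.2
   [ 0.0075  0.014  -0.0029] [ 0.01 -6.93 -0.01]
   [ 0.0071  0.014  -0.0038] [ 0.01 -6.93 -0.01]
   [ 0.0066  0.014  -0.0046] [ 0.01 -6.93 -0.01]
driver top [577.2  76.1] 76.6 iou 0.948
driver scene [580.   75.5] 76.6 iou 0.932
```

View pics/chk_d1.png

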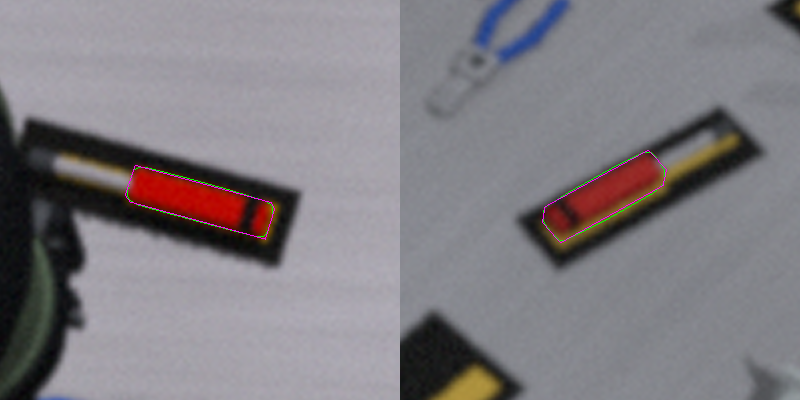

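Driver is in its silhouette, within about 1 mm in both cameras. Next, the pliers.

```bash
python3 - <<'E'
from h import *
print(back((227.2,292.6),'top',.011)*1e3)
for c in("top","scene"):print(c,proj(np.array([[.4505,.1045,.011]]),c))
E
python3 rows.py .4505 .1042 .06 7.45 3
```

```text
[449.11552988 104.09975964  11.        ]
top [[227.06713564 291.9665803 ]]
scene [[349.32804681 185.50103984]]
t 9.28 tcp [466.2 123.6 122.1] jaw -13.42 q7 -0.26 w 49.8 F [0.3 0.1 0.9]
rot/row [-0. -7. -0.] dist/row mm 22.3
   [ 0.0075  0.0207 -0.0036] [-0.02 -6.96 -0.  ]
   [ 0.007   0.0207 -0.0045] [-0.02 -6.96 -0.  ]
   [ 0.0064  0.0207 -0.0053] [-0.02 -6.96 -0.  ]
```

Emit:
move_arm(
  series=[
    {"grip": 0.05, "dx": 0.007, "dy": 0.02, "dz": -0.0036, "rx": 0, "ry": -7, "rz": 0},
    {"grip": 0.05, "dx": 0.007, "dy": 0.02, "dz": -0.0045, "rx": 0, "ry": -7, "rz": 0},
    {"grip": 0.05, "dx": 0.006, "dy": 0.02, "dz": -0.005, "rx": 0, "ry": -7, "rz": 0},
    {"grip": 0.05, "dx": 0, "dy": 0, "dz": 0, "rx": 0, "ry": 0, "rz": 0},
  ],
)

```text
clock: 9.78
eef_pos: [0.4549, 0.1033, 0.0601]
eef_rot: [-1.269, 1.104, -1.108]
contact_force: [0.2, -0.4, 0.4]
width: 0.0501
```

```bash
python3 rows.py .4505 .1042 .02 7.45 3
```

```text
t 9.78 tcp [454.9 103.3  60.1] jaw 7.96 q7 0.1 w 50.1 F [ 0.2 -0.4  0.4]
rot/row [-0.1  0.2  0. ] dist/row mm 13.4
   [-0.0005  0.0133 -0.0014] [-0.06  0.17  0.01]
   [-0.0005  0.0133 -0.0014] [-0.06  0.17  0.01]
   [-0.0005  0.0133 -0.0014] [-0.06  0.17  0.01]
```

Emit:
move_arm(
  series=[
    {"grip": 0.05, "dx": -0.001, "dy": 0.014, "dz": -0.004, "rx": -0.1, "ry": 0.5, "rz": 0},
    {"grip": 0.05, "dx": 0, "dy": 0.014, "dz": -0.001, "rx": 0, "ry": 0, "rz": 0},
    {"grip": 0.05, "dx": 0, "dy": 0.013, "dz": 0, "rx": 0, "ry": 0, "rz": 0},
    {"grip": 0.05, "dx": 0, "dy": 0, "dz": 0, "rx": 0, "ry": 0, "rz": 0},
    {"grip": 0.05, "dx": 0, "dy": 0, "dz": 0, "rx": 0, "ry": 0, "rz": 0},
  ],
)

```text
clock: 10.4
eef_pos: [0.4514, 0.1041, 0.0169]
eef_rot: [-1.263, 1.116, -1.12]
contact_force: [0.4, -0.2, -0.4]
width: 0.0504
```

```bash
python3 rows.py .4505 .1042 .003 7.45 2
```

```text
t 10.4 tcp [451.4 104.1  16.9] jaw 7.05 q7 0.12 w 50.4 F [ 0.4 -0.2 -0.4]
rot/row [-0.1 -0.2  0. ] dist/row mm 7.0
   [-0.0001  0.0069 -0.0004] [-0.09 -0.2   0.02]
   [-0.0001  0.0069 -0.0004] [-0.09 -0.2   0.02]
```

Emit:
move_arm(
  series=[
    {"grip": 0.05, "dx": 0, "dy": 0.007, "dz": -0.001, "rx": -0.1, "ry": -0.4, "rz": 0},
    {"grip": 0.05, "dx": 0, "dy": 0.006, "dz": 0, "rx": 0, "ry": 0, "rz": 0},
    {"grip": 0.05, "dx": 0, "dy": 0, "dz": 0, "rx": 0, "ry": 0, "rz": 0},
  ],
)

```text
clock: 10.78
eef_pos: [0.4507, 0.1042, 0.0035]
eef_rot: [-1.267, 1.111, -1.114]
contact_force: [0.4, 0.4, -0.6]
width: 0.05
```

```bash
python3 rows.py .4505 .1042 .003 7.45 1
```

```text
t 10.78 tcp [450.7 104.2   3.5] jaw 7.48 q7 0.13 w 50.0 F [ 0.4  0.4 -0.6]
rot/row [-0.1  0.   0. ] dist/row mm 0.6
   [-0.      0.0005 -0.0002] [-0.13  0.03  0.03]
```

Emit:
move_arm(
  series=[
    {"grip": 0.0, "dx": 0, "dy": 0, "dz": 0, "rx": 0, "ry": 0, "rz": 0},
    {"grip": 0.0, "dx": 0, "dy": 0, "dz": 0, "rx": 0, "ry": 0, "rz": 0},
    {"grip": 0.0, "dx": 0, "dy": 0, "dz": 0, "rx": 0, "ry": 0, "rz": 0},
    {"grip": 0.0, "dx": 0, "dy": 0, "dz": 0, "rx": 0, "ry": 0, "rz": 0},
    {"grip": 0.0, "dx": 0, "dy": 0, "dz": 0, "rx": 0, "ry": 0, "rz": 0},
    {"grip": 0.0, "dx": 0, "dy": -0.03, "dz": 0, "rx": 0, "ry": 0, "rz": 0},
    {"grip": 0.0, "dx": 0, "dy": -0.03, "dz": 0, "rx": 0, "ry": 0, "rz": 0},
    {"grip": 0.0, "dx": 0, "dy": 0, "dz": 0, "rx": 0, "ry": 0, "rz": 0},
  ],
)

```text
clock: 11.78
eef_pos: [0.4504, 0.104, 0.0652]
eef_rot: [-1.267, 1.111, -1.114]
contact_force: [-0.0, -0.8, -2.4]
width: 0.02
```

```bash
python3 -c "
import numpy as np
t=np.radians(-80.1);print(571.85+20*np.cos(t),-298.75+20*np.sin(t))"; python3 rows.py .575 -.318 .1 9.9 12;  python3 - <<'E'
from h import *
im=robot.capture("scene"); cv2.imwrite("pics/sc4.png",cv2.resize(im[80:280,250:510],None,fx=3,fy=3)[:,:,::-1])
E
```

```text
575.2885820055882 -318.45218652309546
t 11.78 tcp [450.4 104.   65.2] jaw 7.46 q7 0.1 w 20.0 F [-0.  -0.8 -2.4]
rot/row [-0.  -0.2  0. ] dist/row mm 36.8
   [ 0.0362 -0.0029  0.0057] [-0.01 -0.2   0.  ]
   [ 0.0362 -0.0029  0.0056] [-0.01 -0.2   0.  ]
   [ 0.0363 -0.0029  0.0055] [-0.01 -0.2   0.  ]
   [ 0.0363 -0.0029  0.0053] [-0.01 -0.2   0.  ]
   [ 0.0363 -0.0029  0.0052] [-0.01 -0.2   0.  ]
   [ 0.0363 -0.0029  0.0051] [-0.01 -0.2   0.  ]
   [ 0.0363 -0.0029  0.005 ] [-0.01 -0.2   0.  ]
   [ 0.0364 -0.0029  0.0048] [-0.01 -0.2   0.  ]
   [ 0.0364 -0.0029  0.0047] [-0.01 -0.2   0.  ]
   [ 0.0364 -0.0029  0.0046] [-0.01 -0.2   0.  ]
   [ 0.0364 -0.0029  0.0044] [-0.01 -0.2   0.  ]
   [ 0.0364 -0.0029  0.0043] [-0.01 -0.2   0.  ]
```

View pics/sc4.png

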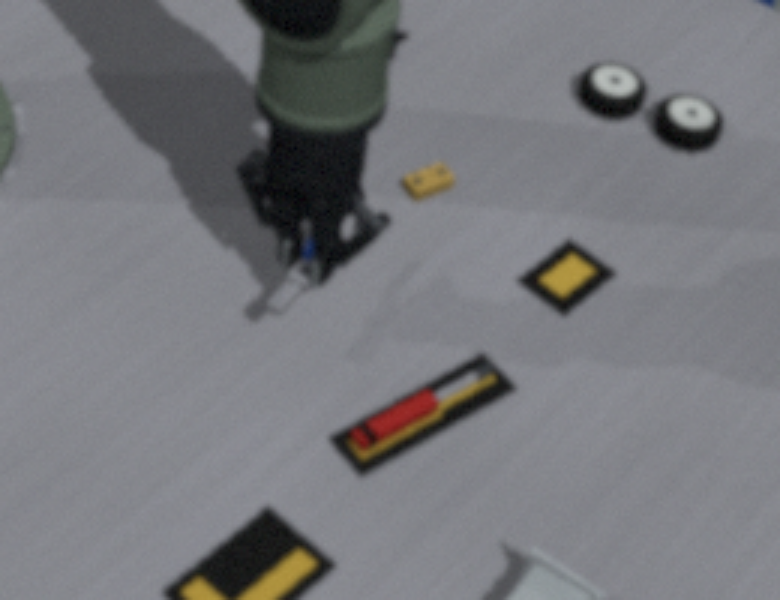

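Emit:
move_arm(
  series=[
    {"grip": 0.0, "dx": 0.036, "dy": -0.003, "dz": 0.0057, "rx": 0, "ry": -0.2, "rz": 0},
    {"grip": 0.0, "dx": 0.036, "dy": -0.003, "dz": 0.0056, "rx": 0, "ry": -0.2, "rz": 0},
    {"grip": 0.0, "dx": 0.036, "dy": -0.003, "dz": 0.0055, "rx": 0, "ry": -0.2, "rz": 0},
    {"grip": 0.0, "dx": 0.036, "dy": -0.003, "dz": 0.0053, "rx": 0, "ry": -0.2, "rz": 0},
    {"grip": 0.0, "dx": 0.036, "dy": -0.003, "dz": 0.0052, "rx": 0, "ry": -0.2, "rz": 0},
    {"grip": 0.0, "dx": 0.036, "dy": -0.003, "dz": 0.0051, "rx": 0, "ry": -0.2, "rz": 0},
    {"grip": 0.0, "dx": 0.036, "dy": -0.003, "dz": 0.005, "rx": 0, "ry": -0.2, "rz": 0},
    {"grip": 0.0, "dx": 0.036, "dy": -0.003, "dz": 0.0048, "rx": 0, "ry": -0.2, "rz": 0},
    {"grip": 0.0, "dx": 0.036, "dy": -0.003, "dz": 0.0047, "rx": 0, "ry": -0.2, "rz": 0},
    {"grip": 0.0, "dx": 0.036, "dy": -0.003, "dz": 0.0046, "rx": 0, "ry": -0.2, "rz": 0},
    {"grip": 0.0, "dx": 0.03, "dy": -0.003, "dz": 0.0044, "rx": 0, "ry": -0.2, "rz": 0},
    {"grip": 0.0, "dx": 0, "dy": 0, "dz": 0, "rx": 0, "ry": 0, "rz": 0},
  ],
)

```text
clock: 13.32
eef_pos: [0.562, -0.2837, 0.0835]
eef_rot: [-1.293, 1.093, -1.07]
contact_force: [0.4, 0.5, -0.4]
width: 0.0197
```

```bash
python3 rows.py .5753 -.3185 .04 9.9 4
```

```text
t 13.32 tcp [ 562.  -283.7   83.5] jaw 9.94 q7 0.74 w 19.7 F [ 0.4  0.5 -0.4]
rot/row [ 0.2  0.  -0.1] dist/row mm 14.3
   [0.0092 0.0108 0.0019] [ 0.19  0.01 -0.09]
   [0.0092 0.0108 0.0019] [ 0.19  0.01 -0.09]
   [0.0092 0.0108 0.0018] [ 0.19  0.01 -0.09]
   [0.0092 0.0108 0.0018] [ 0.19  0.01 -0.09]
```

Emit:
move_arm(
  series=[
    {"grip": 0.0, "dx": 0.01, "dy": 0.011, "dz": 0.003, "rx": 0.3, "ry": 0, "rz": -0.1},
    {"grip": 0.0, "dx": 0.009, "dy": 0.011, "dz": 0.002, "rx": 0.2, "ry": 0, "rz": -0.1},
    {"grip": 0.0, "dx": 0.009, "dy": 0.011, "dz": 0.0015, "rx": 0.1, "ry": 0, "rz": 0},
    {"grip": 0.0, "dx": 0.005, "dy": 0.011, "dz": 0.001, "rx": 0.1, "ry": 0, "rz": 0},
    {"grip": 0.0, "dx": 0, "dy": 0, "dz": 0, "rx": 0, "ry": 0, "rz": 0},
    {"grip": 0.0, "dx": 0, "dy": 0, "dz": 0, "rx": 0, "ry": 0, "rz": 0},
  ],
)

```text
clock: 14.08
eef_pos: [0.5744, -0.3141, 0.0329]
eef_rot: [-1.286, 1.085, -1.074]
contact_force: [-0.1, 0.1, -0.6]
width: 0.0201
```

```bash
python3 rows.py .5753 -.3185 .012 9.9 2
```

```text
t 14.07 tcp [ 574.4 -314.1   32.9] jaw 10.03 q7 0.78 w 20.1 F [-0.1  0.1 -0.6]
rot/row [ 0.1  0.1 -0.2] dist/row mm 10.7
   [0.0023 0.0104 0.0001] [ 0.09  0.07 -0.17]
   [0.0023 0.0104 0.0001] [ 0.09  0.07 -0.17]
```

Emit:
move_arm(
  series=[
    {"grip": 0.0, "dx": 0.004, "dy": 0.01, "dz": 0.001, "rx": 0.1, "ry": 0.1, "rz": -0.3},
    {"grip": 0.0, "dx": 0.001, "dy": 0.01, "dz": 0, "rx": 0, "ry": 0, "rz": -0.1},
    {"grip": 0.0, "dx": 0, "dy": 0, "dz": 0, "rx": 0, "ry": 0, "rz": 0},
  ],
)

```text
clock: 14.45
eef_pos: [0.5767, -0.3186, 0.012]
eef_rot: [-1.288, 1.08, -1.081]
contact_force: [0.9, -0.8, -2.2]
width: 0.02
```

```bash
python3 rows.py .5753 -.3185 .0078 9.9 1
```

```text
t 14.45 tcp [ 576.7 -318.6   12. ] jaw 9.96 q7 0.79 w 20.0 F [ 0.9 -0.8 -2.2]
rot/row [0.  0.1 0.1] dist/row mm 4.4
   [-0.0003  0.0042 -0.0014] [0.04 0.06 0.11]
```

Emit:
move_arm(
  series=[
    {"grip": 0.0, "dx": 0, "dy": 0.003, "dz": -0.0015, "rx": 0, "ry": 0, "rz": 0.1},
    {"grip": 0.0, "dx": 0, "dy": 0.001, "dz": 0, "rx": 0, "ry": 0, "rz": 0},
    {"grip": 0.0, "dx": 0, "dy": 0, "dz": 0, "rx": 0, "ry": 0, "rz": 0},
  ],
)

```text
clock: 14.82
eef_pos: [0.5752, -0.3189, 0.008]
eef_rot: [-1.287, 1.08, -1.08]
contact_force: [-0.2, -0.1, -0.8]
width: 0.02
```

```bash
python3 rows.py .5753 -.3185 .0078 9.9 1
```

```text
t 14.82 tcp [ 575.2 -318.9    8. ] jaw 9.97 q7 0.79 w 20.0 F [-0.2 -0.1 -0.8]
rot/row [0.  0.1 0. ] dist/row mm 0.5
   [-0.0004  0.0002  0.0001] [0.03 0.07 0.01]
```

Emit:
move_arm(
  series=[
    {"grip": 0.04, "dx": 0, "dy": 0, "dz": 0, "rx": 0, "ry": 0, "rz": 0},
    {"grip": 0.05, "dx": 0, "dy": 0, "dz": 0, "rx": 0, "ry": 0, "rz": 0},
    {"grip": 0.05, "dx": 0, "dy": 0, "dz": 0, "rx": 0, "ry": 0, "rz": 0},
    {"grip": 0.05, "dx": 0, "dy": -0.03, "dz": 0, "rx": 0, "ry": 0, "rz": 0},
    {"grip": 0.05, "dx": 0, "dy": -0.04, "dz": 0, "rx": 0, "ry": 0, "rz": 0},
    {"grip": 0.05, "dx": -0.02, "dy": -0.03, "dz": -0.035, "rx": 0, "ry": 0, "rz": 0},
    {"grip": 0.05, "dx": -0.03, "dy": 0, "dz": -0.035, "rx": 0, "ry": 0, "rz": 0},
    {"grip": 0.05, "dx": -0.03, "dy": 0, "dz": -0.02, "rx": 0, "ry": 0, "rz": 0},
    {"grip": 0.05, "dx": 0, "dy": 0, "dz": 0, "rx": 0, "ry": 0, "rz": 0},
  ],
)

```text
clock: 15.95
eef_pos: [0.4702, -0.2541, 0.1118]
eef_rot: [-1.286, 1.078, -1.082]
contact_force: [0.7, 0.4, 0.7]
width: 0.05
```

```bash
python3 chk.py pliers 575 -318.5 -80.1 p1; python3 rows.py .42 -.32 .08 19 4
```

```text
pliers top [ 132.6 -333.8] 72.3 iou 0.001
pliers scene [ 575.  -319.7] -79.6 iou 0.848
t 16.05 tcp [ 471.8 -255.7  111.7] jaw 9.93 q7 0.76 w 50.1 F [ 0.7 -0.9  0.2]
rot/row [-0.  -2.3  0. ] dist/row mm 22.1
   [ 0.0136  0.0079 -0.0155] [-0.03 -2.27  0.04]
   [ 0.0129  0.0079 -0.0161] [-0.03 -2.27  0.04]
   [ 0.0123  0.0079 -0.0166] [-0.03 -2.27  0.04]
   [ 0.0116  0.0079 -0.017 ] [-0.03 -2.27  0.04]
```

View pics/chk_p1.png

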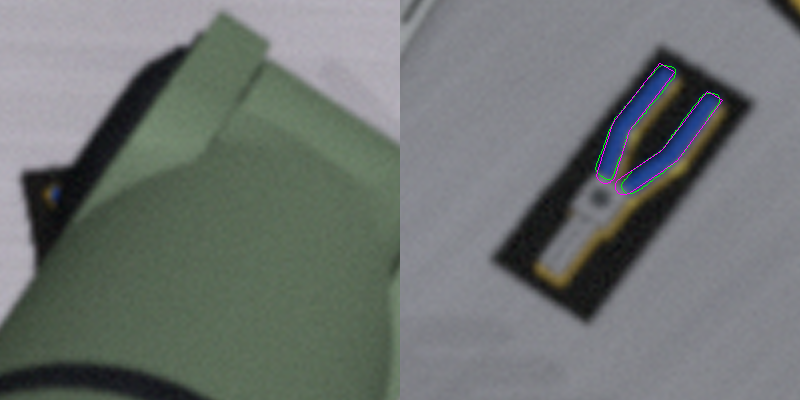

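View pics/top_p1.png

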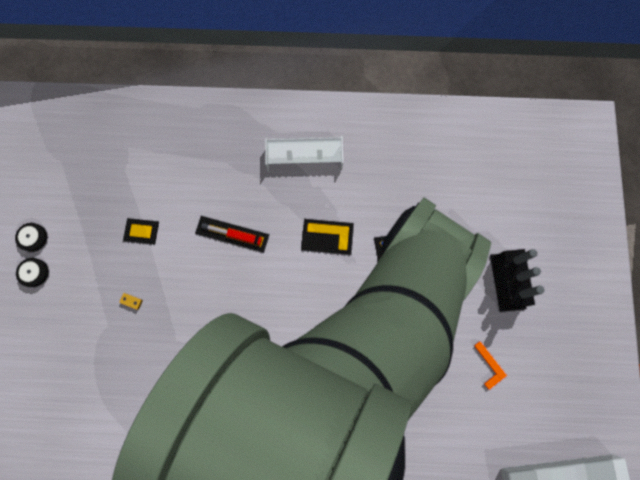

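Run:
```python
from h import *
im=cv2.imread("pics/scene0.png")[:,:,::-1]
g=cv2.GaussianBlur(im.astype(np.float32).mean(2),(0,0),.6)
b=cv2.resize(g,None,fx=S,fy=S,interpolation=cv2.INTER_CUBIC)
bg=cv2.resize(cv2.medianBlur(im[...,1].copy(),61).astype(np.float32),None,fx=S,fy=S)
for th in(5,8,11):
    m=((b-bg)>th).astype(np.uint8)
    for it in(1,):
        q,s,mm=fit('gauge',im,'scene',[.4175,-.3203,np.radians(109)],0,m)
    print(th,np.round(q[:2]*1e3,1),np.degrees(q[2]),s)
    r=render('gauge',q,'scene',mm.shape)
    if th==8:
        v=cv2.resize(im,None,fx=S,fy=S)[:,:,::-1].copy()
        cv2.drawContours(v,cv2.findContours(mm,0,1)[0],-1,(0,255,0),1);cv2.drawContours(v,cv2.findContours(r,0,1)[0],-1,(255,0,255),1)
        cv2.imwrite("pics/gs.png",v[1000:1260,700:960].repeat(2,0).repeat(2,1))
imt=cv2.imread("pics/top0.png")[:,:,::-1]
b=cv2.resize(cv2.GaussianBlur(imt.astype(np.float32).mean(2),(0,0),.6),None,fx=S,fy=S,interpolation=cv2.INTER_CUBIC)
for th in(160,163,166):
    q,s,mm=fit('gauge',imt,'top',[.4165,-.3203,np.radians(109)],0,(b>th).astype(np.uint8)); print('top',th,np.round(q[:2]*1e3,1),np.degrees(q[2]),s)
```

```text
5 [ 413.4 -319.8] 109.30784113152242 0.9364743250397035
8 [ 415. -320.] 108.04352671845635 0.7619218787443086
11 [ 417.3 -326.2] 100.2573648752766 0.5838435922225803
top 160 [ 416.3 -320.4] 109.37972269314099 0.8063418782650954
top 163 [ 416.3 -320.1] 109.34643990622806 0.7855331481705108
top 166 [ 416.5 -320.6] 108.32976323826594 0.6707730560578662
```

View pics/gs.png

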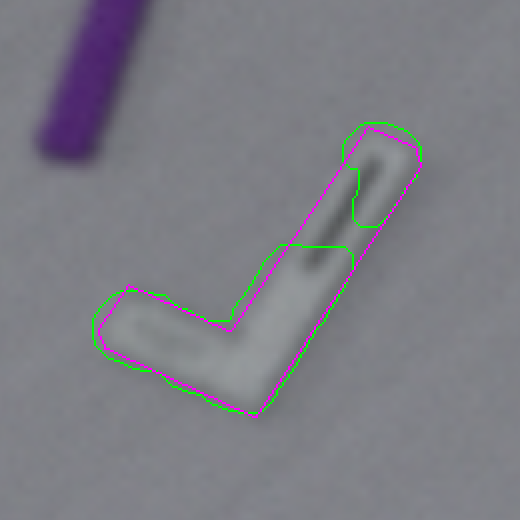

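```bash
python3 - <<'E'
from h import *
for p,z in(((495,258),.07),((497,310),.07),((522,258),.15),((432,356),.01),((520,270),.15)): print(p,back(p,'top',z)*1e3)
E
python3 rows.py .4158 -.3202 .07 19.3 5
```

```text
(495, 258) [ 537.4618747  -466.75851287   70.        ]
(497, 310) [ 428.2316807  -467.11771674   70.        ]
(522, 258) [ 523.57420794 -490.96707185  150.        ]
(432, 356) [ 330.02899825 -345.54499318   10.        ]
(520, 270) [ 499.76174608 -486.00651705  150.        ]
t 16.05 tcp [ 471.8 -255.7  111.7] jaw 9.93 q7 0.76 w 50.1 F [ 0.7 -0.9  0.2]
rot/row [-0.  -1.9  0. ] dist/row mm 19.0
   [ 0.0107  0.0083 -0.0133] [-0.03 -1.87  0.03]
   [ 0.0103  0.0083 -0.0136] [-0.03 -1.87  0.03]
   [ 0.0099  0.0083 -0.0139] [-0.03 -1.87  0.03]
   [ 0.0094  0.0083 -0.0143] [-0.03 -1.87  0.03]
   [ 0.0089  0.0083 -0.0146] [-0.03 -1.87  0.03]
```

Stand's nearest face is at y ≈ -0.467, about 145 mm from the grasp, so it's clear.

Emit:
move_arm(
  series=[
    {"grip": 0.04, "dx": 0.011, "dy": 0.008, "dz": -0.013, "rx": 0, "ry": -1.9, "rz": 0},
    {"grip": 0.04, "dx": 0.01, "dy": 0.008, "dz": -0.0135, "rx": 0, "ry": -1.9, "rz": 0},
    {"grip": 0.04, "dx": 0.01, "dy": 0.008, "dz": -0.014, "rx": 0, "ry": -1.9, "rz": 0},
    {"grip": 0.04, "dx": 0.009, "dy": 0.008, "dz": -0.014, "rx": 0, "ry": -1.9, "rz": 0},
    {"grip": 0.04, "dx": 0.008, "dy": 0.008, "dz": -0.0135, "rx": 0, "ry": -1.8, "rz": 0},
    {"grip": 0.04, "dx": 0, "dy": 0, "dz": 0, "rx": 0, "ry": 0, "rz": 0},
    {"grip": 0.04, "dx": 0, "dy": 0, "dz": 0, "rx": 0, "ry": 0, "rz": 0},
  ],
)

```text
clock: 16.92
eef_pos: [0.4205, -0.3248, 0.0697]
eef_rot: [-1.352, 0.949, -0.961]
contact_force: [-0.1, 0.9, 0.3]
width: 0.0404
```

```bash
python3 rows.py .4158 -.3202 .02 19.3 3
```

```text
t 16.93 tcp [ 420.5 -324.8   69.7] jaw 19.5 q7 1.05 w 40.4 F [-0.1  0.9  0.3]
rot/row [-0.1  0.1  0.1] dist/row mm 16.7
   [-0.0021  0.0166 -0.001 ] [-0.07  0.07  0.12]
   [-0.002   0.0166 -0.001 ] [-0.07  0.07  0.12]
   [-0.002   0.0166 -0.001 ] [-0.07  0.07  0.12]
```

Emit:
move_arm(
  series=[
    {"grip": 0.04, "dx": -0.004, "dy": 0.017, "dz": -0.003, "rx": -0.1, "ry": 0.2, "rz": 0.3},
    {"grip": 0.04, "dx": -0.002, "dy": 0.016, "dz": -0.001, "rx": 0, "ry": 0, "rz": 0.1},
    {"grip": 0.04, "dx": 0, "dy": 0.016, "dz": 0, "rx": 0, "ry": 0, "rz": 0},
    {"grip": 0.04, "dx": 0, "dy": 0, "dz": 0, "rx": 0, "ry": 0, "rz": 0},
    {"grip": 0.04, "dx": 0, "dy": 0, "dz": 0, "rx": 0, "ry": 0, "rz": 0},
  ],
)

```text
clock: 17.55
eef_pos: [0.4159, -0.3189, 0.0171]
eef_rot: [-1.348, 0.957, -0.956]
contact_force: [0.1, 0.9, 0.5]
width: 0.0402
```

```bash
python3 rows.py .4158 -.3202 .003 19.3 2
```

```text
t 17.55 tcp [ 415.9 -318.9   17.1] jaw 19.36 q7 1.07 w 40.2 F [0.1 0.9 0.5]
rot/row [-0.1  0.  -0.1] dist/row mm 7.1
   [ 0.0006  0.007  -0.0003] [-0.06  0.03 -0.05]
   [ 0.0006  0.007  -0.0003] [-0.06  0.03 -0.05]
```

Emit:
move_arm(
  series=[
    {"grip": 0.04, "dx": 0.001, "dy": 0.007, "dz": 0, "rx": -0.1, "ry": 0, "rz": -0.1},
    {"grip": 0.04, "dx": 0, "dy": 0.006, "dz": 0, "rx": 0, "ry": 0, "rz": 0},
    {"grip": 0.04, "dx": 0, "dy": 0, "dz": 0, "rx": 0, "ry": 0, "rz": 0},
  ],
)

```text
clock: 17.92
eef_pos: [0.4167, -0.3202, 0.0038]
eef_rot: [-1.35, 0.956, -0.958]
contact_force: [-0.0, -0.1, 0.5]
width: 0.04
```

```bash
python3 rows.py .4158 -.3202 .003 19.3 1;  python3 - <<'E'
from h import *
im=robot.capture("scene"); cv2.imwrite("pics/sc5.png",cv2.resize(im[180:380,80:340],None,fx=3,fy=3)[:,:,::-1])
E
```

```text
t 17.93 tcp [ 416.7 -320.2    3.8] jaw 19.36 q7 1.07 w 40.0 F [-0.  -0.1  0.5]
rot/row [-0.1  0.1  0.1] dist/row mm 1.2
   [-0.0003  0.0008 -0.0009] [-0.05  0.06  0.06]
```

View pics/sc5.png

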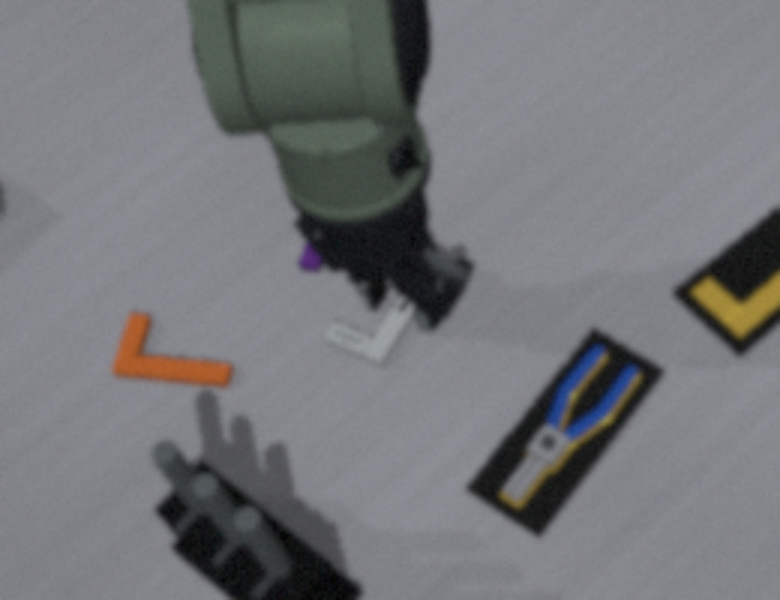

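The fingers straddle the aluminium bar at crop (400,305), and the purple and orange pieces are clear. Closing and lifting.

Emit:
move_arm(
  series=[
    {"grip": 0.0, "dx": 0, "dy": 0, "dz": -0.001, "rx": 0, "ry": 0, "rz": 0},
    {"grip": 0.0, "dx": 0, "dy": 0, "dz": 0, "rx": 0, "ry": 0, "rz": 0},
    {"grip": 0.0, "dx": 0, "dy": 0, "dz": 0, "rx": 0, "ry": 0, "rz": 0},
    {"grip": 0.0, "dx": 0, "dy": 0, "dz": 0, "rx": 0, "ry": 0, "rz": 0},
    {"grip": 0.0, "dx": 0, "dy": 0, "dz": 0, "rx": 0, "ry": 0, "rz": 0},
  ],
)

```text
clock: 18.6
eef_pos: [0.4159, -0.3208, 0.0047]
eef_rot: [-1.35, 0.955, -0.959]
contact_force: [-0.6, -0.8, 0.2]
width: 0.0138
```

```bash
python3 rows.py .416 -.3202 .064 19.3 2 .6055 -.113 .064 -3.1 9
```

```text
t 18.6 tcp [ 415.9 -320.8    4.7] jaw 19.35 q7 1.07 w 13.8 F [-0.6 -0.8  0.2]
rot/row [-0.   0.   0.1] dist/row mm 29.7
   [-0.0002 -0.0296  0.0002] [-0.04  0.02  0.05]
   [-0.0002 -0.0296  0.0002] [-0.04  0.02  0.05]
rot/row [0.  2.5 0. ] dist/row mm 31.2
   [-0.0148 -0.      0.0275] [0.   2.49 0.  ]
   [-0.0159 -0.      0.0268] [0.   2.49 0.  ]
   [-0.0171 -0.      0.0261] [0.   2.49 0.  ]
   [-0.0182 -0.      0.0253] [0.   2.49 0.  ]
   [-0.0193 -0.      0.0245] [0.   2.49 0.  ]
   [-0.0203 -0.      0.0237] [0.   2.49 0.  ]
   [-0.0214 -0.      0.0227] [0.   2.49 0.  ]
   [-0.0223 -0.      0.0218] [0.   2.49 0.  ]
   [-0.0232 -0.      0.0208] [0.   2.49 0.  ]
```

Emit:
move_arm(
  series=[
    {"grip": 0.0, "dx": 0, "dy": -0.03, "dz": 0, "rx": 0, "ry": 0, "rz": 0},
    {"grip": 0.0, "dx": 0, "dy": -0.03, "dz": 0, "rx": 0, "ry": 0, "rz": 0},
    {"grip": 0.0, "dx": -0.015, "dy": 0, "dz": 0.0275, "rx": 0, "ry": 2.5, "rz": 0},
    {"grip": 0.0, "dx": -0.016, "dy": 0, "dz": 0.027, "rx": 0, "ry": 2.5, "rz": 0},
    {"grip": 0.0, "dx": -0.017, "dy": 0, "dz": 0.026, "rx": 0, "ry": 2.5, "rz": 0},
    {"grip": 0.0, "dx": -0.018, "dy": 0, "dz": 0.025, "rx": 0, "ry": 2.5, "rz": 0},
    {"grip": 0.0, "dx": -0.019, "dy": 0, "dz": 0.0245, "rx": 0, "ry": 2.5, "rz": 0},
    {"grip": 0.0, "dx": -0.02, "dy": 0, "dz": 0.0235, "rx": 0, "ry": 2.5, "rz": 0},
    {"grip": 0.0, "dx": -0.021, "dy": 0, "dz": 0.022, "rx": 0, "ry": 2.5, "rz": 0},
    {"grip": 0.0, "dx": -0.02, "dy": 0, "dz": 0.018, "rx": 0, "ry": 2.5, "rz": 0},
    {"grip": 0.0, "dx": -0.018, "dy": 0, "dz": 0.012, "rx": 0, "ry": 2.2, "rz": 0},
    {"grip": 0.0, "dx": 0, "dy": 0, "dz": 0, "rx": 0, "ry": 0, "rz": 0},
  ],
)

```text
clock: 20.1
eef_pos: [0.598, -0.1165, 0.0663]
eef_rot: [-1.178, 1.254, -1.257]
contact_force: [-0.8, -0.2, -0.6]
width: 0.0138
```

```bash
python3 rows.py .6055 -.113 .02 -3.1 3;  python3 - <<'E'
from h import *
im=robot.capture("scene"); cv2.imwrite("pics/sc6.png",cv2.resize(im[180:380,180:440],None,fx=3,fy=3)[:,:,::-1])
im=robot.capture("top"); cv2.imwrite("pics/top6.png",im[:,:,::-1])
E
```

```text
t 20.1 tcp [ 598.  -116.5   66.3] jaw -3.63 q7 0.33 w 13.8 F [-0.8 -0.2 -0.6]
rot/row [-0.  -0.2  0. ] dist/row mm 15.7
   [-0.0013  0.0154  0.0024] [-0.04 -0.18  0.01]
   [-0.0013  0.0154  0.0024] [-0.04 -0.18  0.01]
   [-0.0013  0.0154  0.0024] [-0.04 -0.18  0.01]
```

View pics/sc6.png

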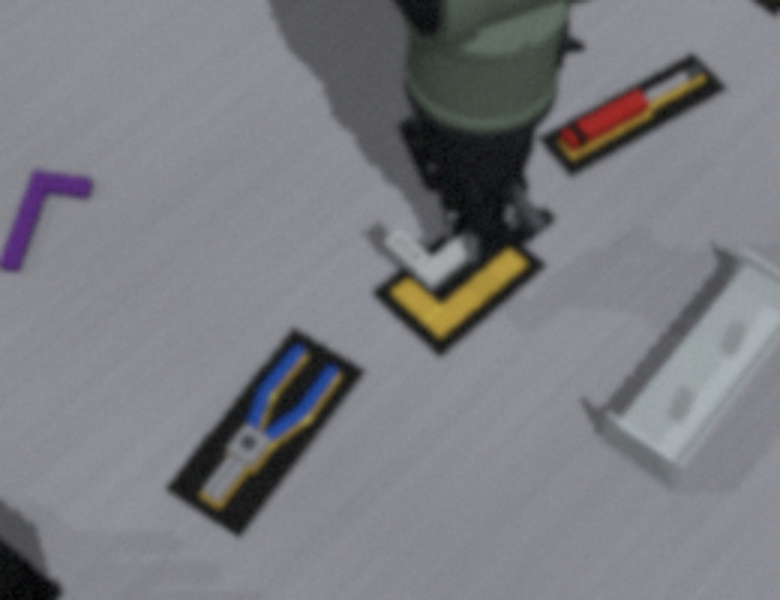

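View pics/top6.png

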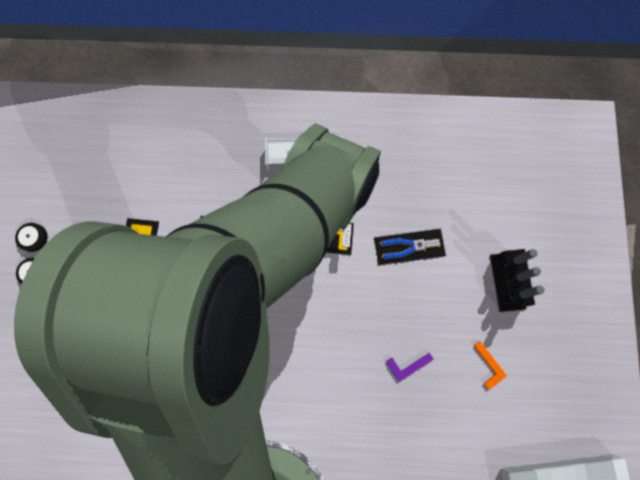

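Run:
```python
from h import *
im=cv2.imread("pics/top6.png")[:,:,::-1]
q,s,m=fit('pliers',im,'top',[.5735,-.3185,np.radians(-80)],.004); print(np.round(q[:2]*1e3,1),np.degrees(q[2]),s)
print('want top',570+20*np.cos(np.radians(-80.1)),-297.9+20*np.sin(np.radians(-80.1)))
cv2.imwrite("pics/plt.png",cv2.resize(im[215:280,365:455],None,fx=8,fy=8,interpolation=2)[:,:,::-1])
print(back((302,163),'top',.0)*1e3, back((302,163),'top',.045)*1e3)
```

```text
[ 574.6 -320.1] -79.63606222547457 0.8713248638838476
want top 573.4385820055882 -317.60218652309544
[761.75635737 -46.21839642   0.        ] [744.13469966 -48.68199072  45.        ]
```

View pics/plt.png

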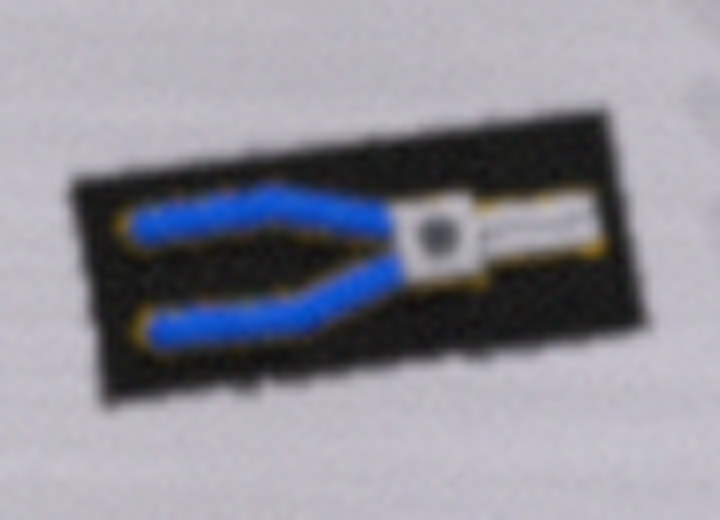

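Emit:
move_arm(
  series=[
    {"grip": 0.0, "dx": -0.002, "dy": 0.016, "dz": 0.006, "rx": 0, "ry": -0.5, "rz": 0},
    {"grip": 0.0, "dx": -0.001, "dy": 0.015, "dz": 0.001, "rx": 0, "ry": 0, "rz": 0},
    {"grip": 0.0, "dx": 0, "dy": 0.012, "dz": 0, "rx": 0, "ry": 0, "rz": 0},
    {"grip": 0.0, "dx": 0, "dy": 0, "dz": 0, "rx": 0, "ry": 0, "rz": 0},
    {"grip": 0.0, "dx": 0, "dy": 0, "dz": 0, "rx": 0, "ry": 0, "rz": 0},
  ],
)

```text
clock: 20.82
eef_pos: [0.6029, -0.1185, 0.0195]
eef_rot: [-1.183, 1.251, -1.253]
contact_force: [0.9, 0.6, 0.1]
width: 0.0138
```

```bash
python3 rows.py .6055 -.113 .0088 -3.1 2
```

```text
t 20.82 tcp [ 602.9 -118.5   19.5] jaw -3.33 q7 0.35 w 13.8 F [0.9 0.6 0.1]
rot/row [ 0.  -0.1  0.1] dist/row mm 6.1
   [-0.0028  0.0053  0.0012] [ 0.01 -0.11  0.06]
   [-0.0028  0.0053  0.0012] [ 0.01 -0.11  0.06]
```

Emit:
move_arm(
  series=[
    {"grip": 0.0, "dx": -0.006, "dy": 0.004, "dz": 0.002, "rx": 0, "ry": -0.2, "rz": 0.1},
    {"grip": 0.0, "dx": 0, "dy": 0.003, "dz": 0, "rx": 0, "ry": 0, "rz": 0},
    {"grip": 0.0, "dx": 0, "dy": 0, "dz": 0, "rx": 0, "ry": 0, "rz": 0},
  ],
)

```text
clock: 21.2
eef_pos: [0.6059, -0.112, 0.0128]
eef_rot: [-1.183, 1.248, -1.249]
contact_force: [0.3, -0.0, -1.0]
width: 0.0135
```

```bash
python3 rows.py .6055 -.113 .0088 -3.1 1
```

```text
t 21.2 tcp [ 605.9 -112.    12.8] jaw -3.09 q7 0.35 w 13.5 F [ 0.3 -0.  -1. ]
rot/row [-0.  0.  0.] dist/row mm 4.1
   [ 0.001   0.004  -0.0004] [-0.05  0.01  0.  ]
```

Emit:
move_arm(
  series=[
    {"grip": 0.0, "dx": 0.0015, "dy": 0.003, "dz": 0, "rx": 0, "ry": 0, "rz": 0},
    {"grip": 0.0, "dx": 0, "dy": 0.001, "dz": 0, "rx": 0, "ry": 0, "rz": 0},
    {"grip": 0.0, "dx": 0, "dy": 0, "dz": 0, "rx": 0, "ry": 0, "rz": 0},
  ],
)

```text
clock: 21.58
eef_pos: [0.6059, -0.1138, 0.0087]
eef_rot: [-1.182, 1.248, -1.25]
contact_force: [-0.4, 0.4, -0.7]
width: 0.0137
```

```bash
python3 rows.py .6055 -.1135 .0088 -3.1 1
```

```text
t 21.57 tcp [ 605.9 -113.8    8.7] jaw -3.1 q7 0.35 w 13.7 F [-0.4  0.4 -0.7]
rot/row [-0.1 -0.   0. ] dist/row mm 0.5
   [-0.0003 -0.0001 -0.0005] [-0.07 -0.    0.01]
```

Emit:
move_arm(
  series=[
    {"grip": 0.03, "dx": 0, "dy": 0, "dz": 0, "rx": 0, "ry": 0, "rz": 0},
    {"grip": 0.045, "dx": 0, "dy": 0, "dz": 0, "rx": 0, "ry": 0, "rz": 0},
    {"grip": 0.045, "dx": 0, "dy": 0, "dz": 0, "rx": 0, "ry": 0, "rz": 0},
    {"grip": 0.045, "dx": 0, "dy": -0.03, "dz": 0, "rx": 0, "ry": 0, "rz": 0},
    {"grip": 0.045, "dx": 0, "dy": -0.04, "dz": 0, "rx": 0, "ry": 0, "rz": 0},
    {"grip": 0.045, "dx": -0.02, "dy": -0.03, "dz": -0.02, "rx": 0, "ry": 0, "rz": 0},
    {"grip": 0.05, "dx": -0.045, "dy": 0, "dz": -0.02, "rx": 0, "ry": 1, "rz": 0},
    {"grip": 0.05, "dx": -0.045, "dy": 0, "dz": -0.015, "rx": 0, "ry": 1, "rz": 0},
    {"grip": 0.05, "dx": -0.045, "dy": 0, "dz": -0.015, "rx": 0, "ry": 1, "rz": 0},
    {"grip": 0.05, "dx": -0.045, "dy": 0, "dz": -0.015, "rx": 0, "ry": 1, "rz": 0},
    {"grip": 0.05, "dx": -0.02, "dy": 0, "dz": -0.01, "rx": 0, "ry": 1, "rz": 0},
  ],
)

```text
clock: 22.95
eef_pos: [0.528, 0.1177, 0.1126]
eef_rot: [-1.132, 1.315, -1.319]
contact_force: [-0.1, -0.2, -0.5]
width: 0.0501
```

```bash
python3 rows.py .4243 .3178 .07 -18 8;  python3 - <<'E'
from h import *
im=cv2.imread("pics/top0.png")[:,:,::-1]
for c in("top","scene"):
  im=cv2.imread(f"pics/{c}0.png")[:,:,::-1]
  for th in(30,45,60):
    b=cv2.resize(im,None,fx=S,fy=S,interpolation=2).astype(int)
    q,s,m=fit('weight',im,c,[.4243,.3178,np.radians(-108)],0,((b[...,0]-b[...,2])>th).astype(np.uint8)); print(c,th,np.round(q[:2]*1e3,1),np.degrees(q[2]),s, cv2.minAreaRect(cv2.findNonZero(m)))
E
```

```text
t 22.95 tcp [528.  117.7 112.6] jaw -8.48 q7 -0.15 w 50.1 F [-0.1 -0.2 -0.5]
rot/row [-0.   1.2 -0. ] dist/row mm 28.7
   [-0.0228  0.0053 -0.0165] [-0.03  1.19 -0.01]
   [-0.0225  0.0053 -0.017 ] [-0.03  1.19 -0.01]
   [-0.0221  0.0053 -0.0175] [-0.03  1.19 -0.01]
   [-0.0218  0.0053 -0.0179] [-0.03  1.19 -0.01]
   [-0.0214  0.0053 -0.0184] [-0.03  1.19 -0.01]
   [-0.021   0.0053 -0.0188] [-0.03  1.19 -0.01]
   [-0.0206  0.0053 -0.0192] [-0.03  1.19 -0.01]
   [-0.0202  0.0053 -0.0196] [-0.03  1.19 -0.01]
top 30 [423.5 317.7] -109.89673612882333 0.9221789883268483 ((522.2426147460938, 1204.733154296875), (88.0744400024414, 50.89781188964844), 21.250505447387695)
top 45 [423.  317.6] -110.62156891777558 0.9174311926605505 ((521.8619384765625, 1204.6407470703125), (87.29777526855469, 50.483585357666016), 21.25050163269043)
top 60 [422.9 318.4] -109.9929896368016 0.9116428900138058 ((521.6742553710938, 1204.6234130859375), (86.9353256225586, 50.69070053100586), 21.250505447387695)
scene 30 [425.4 318.1] -106.28416310918591 0.946730345334313 ((1572.0172119140625, 560.7930908203125), (42.70992660522461, 70.74992370605469), 68.19859313964844)
scene 45 [425.4 318.3] -110.00278050865838 0.9473684210526315 ((1571.8792724609375, 560.4483032226562), (42.709930419921875, 70.74992370605469), 68.19859313964844)
scene 60 [425.  318.7] -108.32993165986079 0.9317681584739546 ((1571.810302734375, 559.77587890625), (43.26701354980469, 71.86409759521484), 68.19859313964844)
```

Emit:
move_arm(
  series=[
    {"grip": 0.05, "dx": -0.023, "dy": 0.005, "dz": -0.0165, "rx": 0, "ry": 1.4, "rz": 0},
    {"grip": 0.05, "dx": -0.0225, "dy": 0.005, "dz": -0.017, "rx": 0, "ry": 1.4, "rz": 0},
    {"grip": 0.05, "dx": -0.022, "dy": 0.005, "dz": -0.0175, "rx": 0, "ry": 1.4, "rz": 0},
    {"grip": 0.05, "dx": -0.022, "dy": 0.005, "dz": -0.018, "rx": 0, "ry": 1.4, "rz": 0},
    {"grip": 0.05, "dx": -0.021, "dy": 0.005, "dz": -0.018, "rx": 0, "ry": 1.4, "rz": 0},
    {"grip": 0.05, "dx": -0.021, "dy": 0.005, "dz": -0.018, "rx": 0, "ry": 1.4, "rz": 0},
    {"grip": 0.05, "dx": -0.02, "dy": 0.005, "dz": -0.018, "rx": 0, "ry": 1.4, "rz": 0},
    {"grip": 0.05, "dx": -0.015, "dy": 0.005, "dz": -0.012, "rx": 0, "ry": 1.2, "rz": 0},
    {"grip": 0.05, "dx": 0, "dy": 0, "dz": 0, "rx": 0, "ry": 0, "rz": 0},
    {"grip": 0.05, "dx": 0, "dy": 0, "dz": 0, "rx": 0, "ry": 0, "rz": 0},
  ],
)

```text
clock: 24.2
eef_pos: [0.4314, 0.3191, 0.0724]
eef_rot: [-1.021, 1.454, -1.457]
contact_force: [-0.5, -0.1, -0.1]
width: 0.05
```

```bash
python3 rows.py .4242 .3181 .02 -19.8 3; python3 chk.py gauge 605.5 -113 86.9 g1
```

```text
t 24.2 tcp [431.4 319.1  72.4] jaw -19.63 q7 -0.65 w 50.0 F [-0.5 -0.1 -0.1]
rot/row [-0.1  0.1 -0.1] dist/row mm 17.6
   [ 0.0012  0.0174 -0.0022] [-0.09  0.06 -0.08]
   [ 0.0012  0.0174 -0.0022] [-0.09  0.06 -0.08]
   [ 0.0011  0.0175 -0.0022] [-0.09  0.06 -0.08]
gauge top [ 603.4 -117.8] 84.2 iou 0.542
gauge scene [ 871.3 -426.4] 64.0 iou 0.002
```

View pics/chk_g1.png

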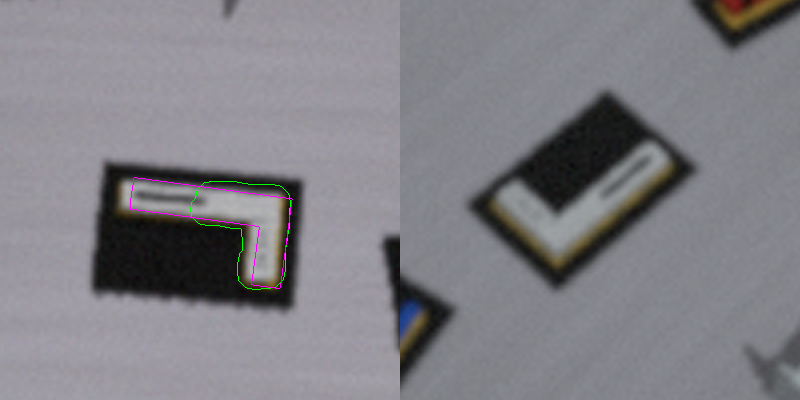

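The gauge lies on its silhouette in both views. The contour fit itself was unreliable there, but the images are clear. Now the weight.

Emit:
move_arm(
  series=[
    {"grip": 0.05, "dx": 0.002, "dy": 0.018, "dz": -0.006, "rx": -0.2, "ry": 0.2, "rz": -0.2},
    {"grip": 0.05, "dx": 0.001, "dy": 0.017, "dz": -0.001, "rx": 0, "ry": 0, "rz": 0},
    {"grip": 0.05, "dx": 0, "dy": 0.016, "dz": 0, "rx": 0, "ry": 0, "rz": 0},
    {"grip": 0.05, "dx": 0, "dy": 0, "dz": 0, "rx": 0, "ry": 0, "rz": 0},
    {"grip": 0.05, "dx": 0, "dy": 0, "dz": 0, "rx": 0, "ry": 0, "rz": 0},
  ],
)

```text
clock: 24.92
eef_pos: [0.4241, 0.3168, 0.0174]
eef_rot: [-1.023, 1.461, -1.462]
contact_force: [0.8, -0.1, 1.2]
width: 0.05
```

```bash
python3 rows.py .4242 .3181 .004 -19.8 2
```

```text
t 24.93 tcp [424.1 316.8  17.4] jaw -20.0 q7 -0.61 w 50.0 F [ 0.8 -0.1  1.2]
rot/row [-0.  -0.1  0. ] dist/row mm 6.8
   [-0.0006  0.0067 -0.0002] [-0.02 -0.1   0.02]
   [-0.0006  0.0067 -0.0002] [-0.02 -0.1   0.02]
```

Emit:
move_arm(
  series=[
    {"grip": 0.05, "dx": -0.001, "dy": 0.007, "dz": -0.0004, "rx": 0, "ry": -0.2, "rz": 0},
    {"grip": 0.05, "dx": 0, "dy": 0.006, "dz": 0, "rx": 0, "ry": 0, "rz": 0},
    {"grip": 0.05, "dx": 0, "dy": 0, "dz": 0, "rx": 0, "ry": 0, "rz": 0},
  ],
)

```text
clock: 25.3
eef_pos: [0.4244, 0.3184, 0.0042]
eef_rot: [-1.024, 1.458, -1.459]
contact_force: [0.7, -0.0, -0.2]
width: 0.05
```

```bash
python3 rows.py .4242 .3181 .004 -19.8 1;  python3 - <<'E'
from h import *
im=robot.capture("scene"); cv2.imwrite("pics/sc7.png",cv2.resize(im[60:240,300:540],None,fx=3.2,fy=3.2)[:,:,::-1])
E
```

```text
t 25.3 tcp [424.4 318.4   4.2] jaw -19.76 q7 -0.6 w 50.0 F [ 0.7 -0.  -0.2]
rot/row [-0.1  0.  -0. ] dist/row mm 0.4
   [ 0.0004  0.0002 -0.0001] [-0.07  0.04 -0.04]
```

View pics/sc7.png

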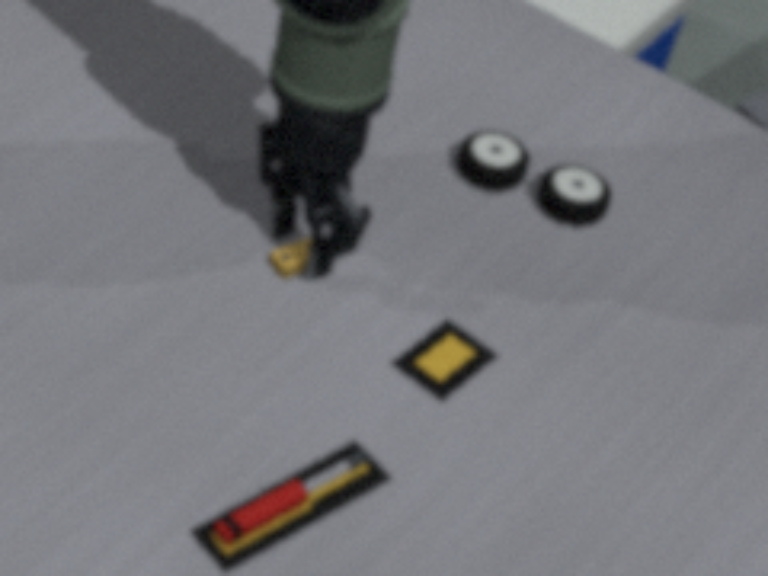

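Emit:
move_arm(
  series=[
    {"grip": 0.0, "dx": 0, "dy": 0, "dz": 0, "rx": 0, "ry": 0, "rz": 0},
    {"grip": 0.0, "dx": 0, "dy": 0, "dz": 0, "rx": 0, "ry": 0, "rz": 0},
    {"grip": 0.0, "dx": 0, "dy": 0, "dz": 0, "rx": 0, "ry": 0, "rz": 0},
    {"grip": 0.0, "dx": 0, "dy": 0, "dz": 0, "rx": 0, "ry": 0, "rz": 0},
    {"grip": 0.0, "dx": 0, "dy": 0, "dz": 0, "rx": 0, "ry": 0, "rz": 0},
  ],
)

```text
clock: 25.98
eef_pos: [0.4247, 0.3187, 0.0051]
eef_rot: [-1.023, 1.458, -1.458]
contact_force: [0.4, 0.3, -1.2]
width: 0.0224
```

```bash
python3 rows.py .4242 .3181 .054 -19.8 2 .5853 .3145 .054 -4 6
```

```text
t 25.98 tcp [424.7 318.7   5.1] jaw -19.76 q7 -0.6 w 22.4 F [ 0.4  0.3 -1.2]
rot/row [-0.  0. -0.] dist/row mm 24.4
   [ 0.0003 -0.0244 -0.0001] [-0.05  0.02 -0.05]
   [ 0.0003 -0.0244 -0.0001] [-0.05  0.02 -0.05]
rot/row [ 0.  -2.6  0. ] dist/row mm 26.9
   [-0.0085  0.      0.0255] [ 0.   -2.63  0.  ]
   [-0.0074  0.      0.0258] [ 0.   -2.63  0.  ]
   [-0.0062  0.      0.0261] [ 0.   -2.63  0.  ]
   [-0.0049  0.      0.0264] [ 0.   -2.63  0.  ]
   [-0.0037  0.      0.0266] [ 0.   -2.63  0.  ]
   [-0.0025  0.      0.0267] [ 0.   -2.63  0.  ]
```

Emit:
move_arm(
  series=[
    {"grip": 0.0, "dx": 0, "dy": -0.025, "dz": 0, "rx": 0, "ry": 0, "rz": 0},
    {"grip": 0.0, "dx": 0, "dy": -0.025, "dz": 0, "rx": 0, "ry": 0, "rz": 0},
    {"grip": 0.0, "dx": -0.0085, "dy": 0, "dz": 0.0255, "rx": 0, "ry": -2.6, "rz": 0},
    {"grip": 0.0, "dx": -0.0074, "dy": 0, "dz": 0.026, "rx": 0, "ry": -2.6, "rz": 0},
    {"grip": 0.0, "dx": -0.006, "dy": 0, "dz": 0.026, "rx": 0, "ry": -2.6, "rz": 0},
    {"grip": 0.0, "dx": -0.005, "dy": 0, "dz": 0.026, "rx": 0, "ry": -2.6, "rz": 0},
    {"grip": 0.0, "dx": -0.003, "dy": 0, "dz": 0.026, "rx": 0, "ry": -2.6, "rz": 0},
    {"grip": 0.0, "dx": -0.002, "dy": 0, "dz": 0.02, "rx": 0, "ry": -2.3, "rz": 0},
    {"grip": 0.0, "dx": 0, "dy": 0, "dz": 0, "rx": 0, "ry": 0, "rz": 0},
    {"grip": 0.0, "dx": 0, "dy": 0, "dz": 0, "rx": 0, "ry": 0, "rz": 0},
  ],
)

```text
clock: 27.22
eef_pos: [0.5809, 0.3146, 0.0559]
eef_rot: [-1.176, 1.26, -1.26]
contact_force: [-1.0, 0.9, -1.3]
width: 0.0219
```

```bash
python3 rows.py .5853 .3147 .02 -4 2
```

```text
t 27.23 tcp [580.9 314.6  55.9] jaw -3.94 q7 -0.35 w 21.9 F [-1.   0.9 -1.3]
rot/row [0. 0. 0.] dist/row mm 18.1
   [-0.0002  0.0179  0.0022] [0.01 0.03 0.02]
   [-0.0002  0.0179  0.0022] [0.01 0.03 0.02]
```

Emit:
move_arm(
  series=[
    {"grip": 0.0, "dx": 0, "dy": 0.018, "dz": 0.004, "rx": 0, "ry": 0, "rz": 0},
    {"grip": 0.0, "dx": 0, "dy": 0.016, "dz": 0, "rx": 0, "ry": 0, "rz": 0},
    {"grip": 0.0, "dx": 0, "dy": 0, "dz": 0, "rx": 0, "ry": 0, "rz": 0},
    {"grip": 0.0, "dx": 0, "dy": 0, "dz": 0, "rx": 0, "ry": 0, "rz": 0},
  ],
)

```text
clock: 27.72
eef_pos: [0.583, 0.3148, 0.0186]
eef_rot: [-1.179, 1.26, -1.259]
contact_force: [-1.0, -0.1, -1.3]
width: 0.0222
```

```bash
python3 rows.py .5853 .3147 .0095 -4 2
```

```text
t 27.73 tcp [583.  314.8  18.6] jaw -3.91 q7 -0.33 w 22.2 F [-1.  -0.1 -1.3]
rot/row [0.1 0.  0. ] dist/row mm 4.7
   [-0.0001  0.0046  0.0011] [0.06 0.04 0.04]
   [-0.0001  0.0046  0.0011] [0.06 0.04 0.04]
```

Emit:
move_arm(
  series=[
    {"grip": 0.0, "dx": 0, "dy": 0.004, "dz": 0.0025, "rx": 0.1, "ry": 0, "rz": 0},
    {"grip": 0.0, "dx": 0, "dy": 0.004, "dz": 0, "rx": 0, "ry": 0, "rz": 0},
    {"grip": 0.0, "dx": 0, "dy": 0, "dz": 0, "rx": 0, "ry": 0, "rz": 0},
    {"grip": 0.0, "dx": 0, "dy": 0, "dz": 0, "rx": 0, "ry": 0, "rz": 0},
  ],
)

```text
clock: 28.22
eef_pos: [0.5861, 0.3148, 0.0109]
eef_rot: [-1.176, 1.258, -1.26]
contact_force: [-0.4, -0.7, -1.0]
width: 0.0223
```

```bash
python3 rows.py .5853 .3147 .0092 -4 1
```

```text
t 28.23 tcp [586.1 314.8  10.9] jaw -3.91 q7 -0.33 w 22.3 F [-0.4 -0.7 -1. ]
rot/row [-0.   0.1  0. ] dist/row mm 1.9
   [ 0.0002  0.0017 -0.0008] [-0.04  0.09  0.04]
```

Emit:
move_arm(
  series=[
    {"grip": 0.0, "dx": 0, "dy": 0.0017, "dz": -0.0008, "rx": 0, "ry": 0, "rz": 0},
    {"grip": 0.0, "dx": 0, "dy": 0, "dz": 0, "rx": 0, "ry": 0, "rz": 0},
    {"grip": 0.0, "dx": 0, "dy": 0, "dz": 0, "rx": 0, "ry": 0, "rz": 0},
  ],
)

```text
clock: 28.6
eef_pos: [0.5853, 0.3149, 0.0093]
eef_rot: [-1.176, 1.258, -1.26]
contact_force: [0.9, -0.3, -1.5]
width: 0.0224
```

```bash
python3 rows.py .5853 .3147 .0092 -4 1
```

```text
t 28.6 tcp [585.3 314.9   9.3] jaw -3.91 q7 -0.33 w 22.4 F [ 0.9 -0.3 -1.5]
rot/row [-0.   0.1  0. ] dist/row mm 0.3
   [0.0002 0.0001 0.    ] [-0.05  0.09  0.03]
```

Release, rise and withdraw to near the start pose so both cameras have a clear view.

Emit:
move_arm(
  series=[
    {"grip": 0.04, "dx": 0, "dy": 0, "dz": 0, "rx": 0, "ry": 0, "rz": 0},
    {"grip": 0.05, "dx": 0, "dy": 0, "dz": 0, "rx": 0, "ry": 0, "rz": 0},
    {"grip": 0.05, "dx": 0, "dy": 0, "dz": 0, "rx": 0, "ry": 0, "rz": 0},
    {"grip": 0.05, "dx": 0, "dy": -0.03, "dz": 0, "rx": 0, "ry": 0, "rz": 0},
    {"grip": 0.05, "dx": 0, "dy": -0.04, "dz": 0, "rx": 0, "ry": 0, "rz": 0},
    {"grip": 0.05, "dx": -0.02, "dy": -0.04, "dz": -0.02, "rx": 0, "ry": 0, "rz": 0},
    {"grip": 0.05, "dx": -0.035, "dy": -0.03, "dz": -0.035, "rx": 0, "ry": 0, "rz": 0},
    {"grip": 0.05, "dx": -0.035, "dy": -0.03, "dz": -0.035, "rx": 0, "ry": 0, "rz": 0},
    {"grip": 0.05, "dx": -0.035, "dy": -0.02, "dz": -0.035, "rx": 0, "ry": 0, "rz": 0},
    {"grip": 0.05, "dx": -0.04, "dy": 0, "dz": -0.035, "rx": 0, "ry": 0, "rz": 0},
    {"grip": 0.05, "dx": -0.04, "dy": 0, "dz": -0.035, "rx": 0, "ry": 0, "rz": 0},
    {"grip": 0.05, "dx": 0, "dy": 0, "dz": 0, "rx": 0, "ry": 0, "rz": 0},
  ],
)

```text
clock: 30.1
eef_pos: [0.3992, 0.5396, 0.206]
eef_rot: [-1.173, 1.261, -1.26]
contact_force: [-0.1, -0.2, -0.3]
width: 0.0501
```

```bash
python3 chk.py weight 585.3 314.7 -94 w1
python3 - <<'E'
import cv2,numpy as np
im=cv2.imread("pics/top_w1.png");print(im.shape)
cv2.imwrite("pics/fin.png",np.vstack([cv2.resize(im[205:270,110:280],None,fx=4.4,fy=4.4,interpolation=2),cv2.resize(im[205:270,285:455],None,fx=4.4,fy=4.4,interpolation=2)]))
E
```

```text
weight top [582.4 312.4] -92.5 iou 0.877
weight scene [588.4 311.2] -98.0 iou 0.796
(480, 640, 3)
```

View pics/chk_w1.png

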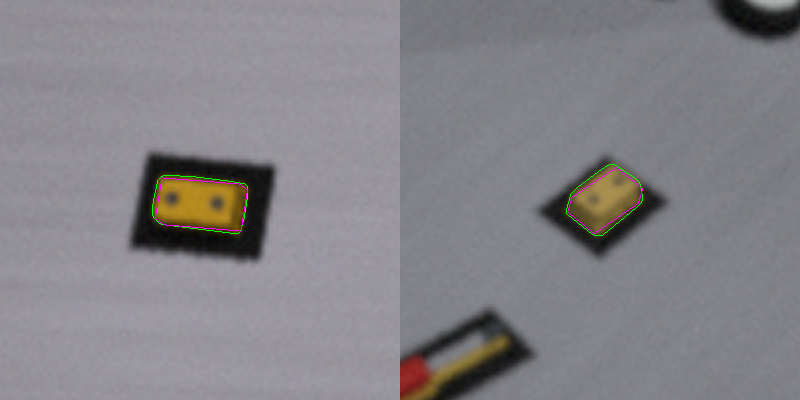

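View pics/fin.png

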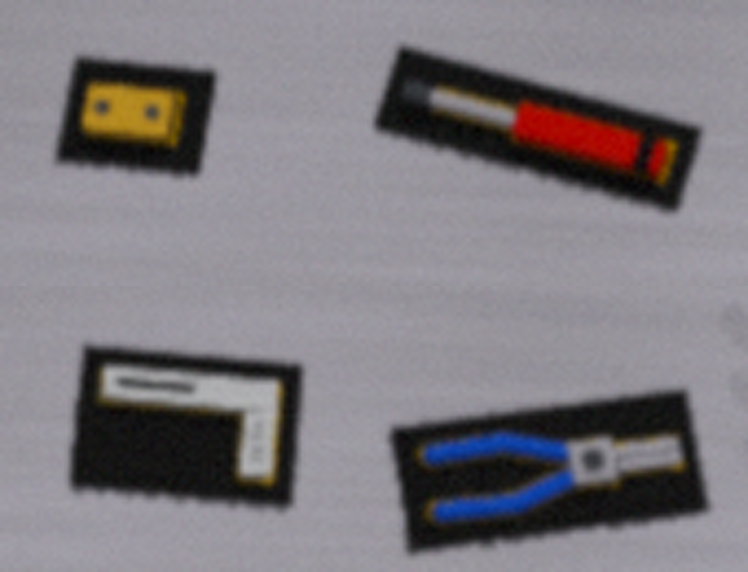

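View pics/scene_w1.png

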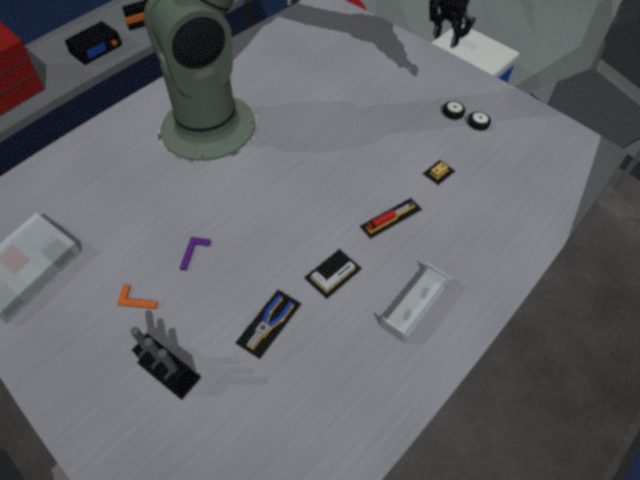

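View pics/top_w1.png

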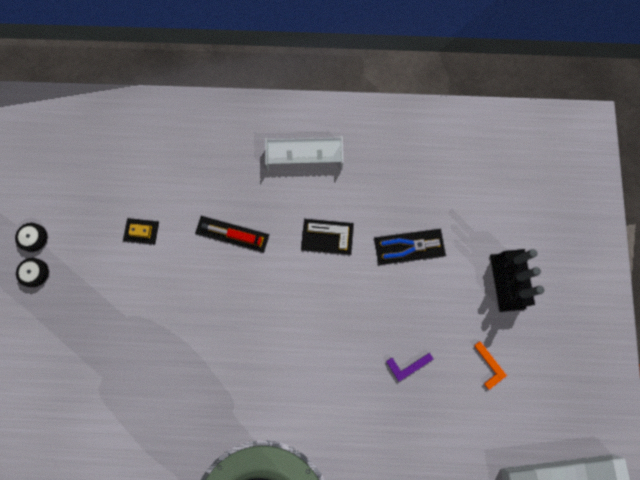

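Before handing in, I'll measure the driver and weight precisely along their lengths against the original silhouettes.

Run:
```python
from h import *
im=cv2.imread("pics/top_w1.png")[:,:,::-1]; sc=cv2.imread("pics/scene_w1.png")[:,:,::-1]
for c,i,w in(("top",im,(577.4,76.8)),("scene",sc,(581.2,75.2))):
    q,s,m=fit('driver',i,c,[.579,.076,np.radians(76.6)],.004); e=q[:2]*1e3-w; t=np.radians(76.6)
    print('driver',c,np.round(q[:2]*1e3,1),round(np.degrees(q[2]),1),round(s,3),'err along/across',np.round([e@[np.cos(t),np.sin(t)],e@[-np.sin(t),np.cos(t)]],1))
# holes
g=cv2.resize(im[215:245,120:160],None,fx=18,fy=18,interpolation=2); cv2.imwrite("pics/wz.png",g[:,:,::-1])
g=cv2.resize(sc[155:190,415:465],None,fx=14,fy=14,interpolation=2); cv2.imwrite("pics/wzs.png",g[:,:,::-1])
o=cv2.imread("pics/top0.png")[:,:,::-1]
L=[]
for x in(o,im): L.append(cv2.resize(x[205:260,185:280],None,fx=8,fy=5,interpolation=2))
cv2.imwrite("pics/dz.png",np.vstack(L)[:,:,::-1])
# predicted hole mid line
for c,p in(("top",(.583,.3147)),("scene",(.5869,.3143))): print(c,'predicted top-centre px',proj(np.array([[*p,.018]]),c))
```

```text
driver top [577.2  76.2] 76.6 0.953 err along/across [-0.7  0. ]
driver scene [580.   75.5] 76.6 0.937 err along/across [0.  1.3]
top predicted top-centre px [[138.05880431 229.35060399]]
scene predicted top-centre px [[439.82171646 167.64693232]]
```

View pics/wz.png

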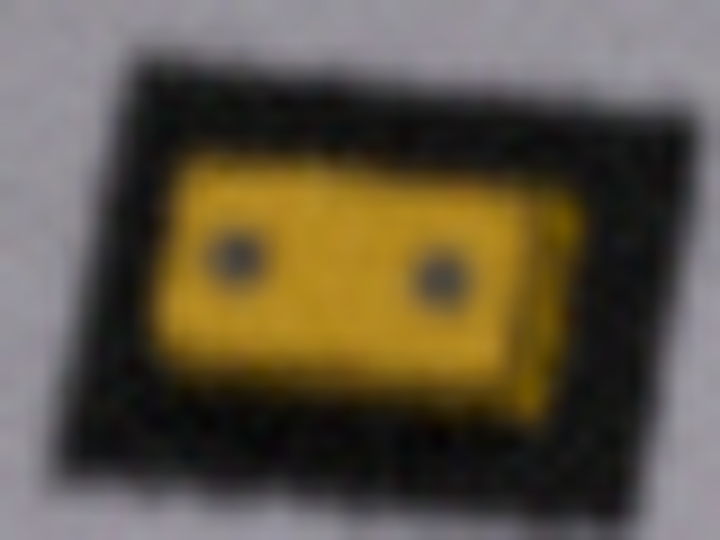

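View pics/wzs.png

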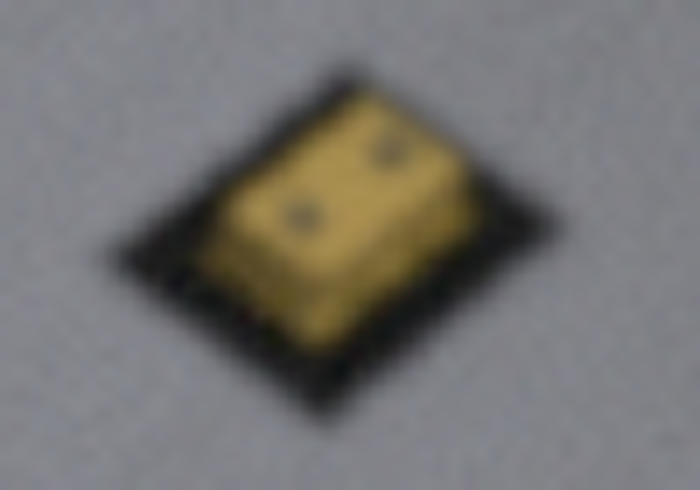

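View pics/dz.png

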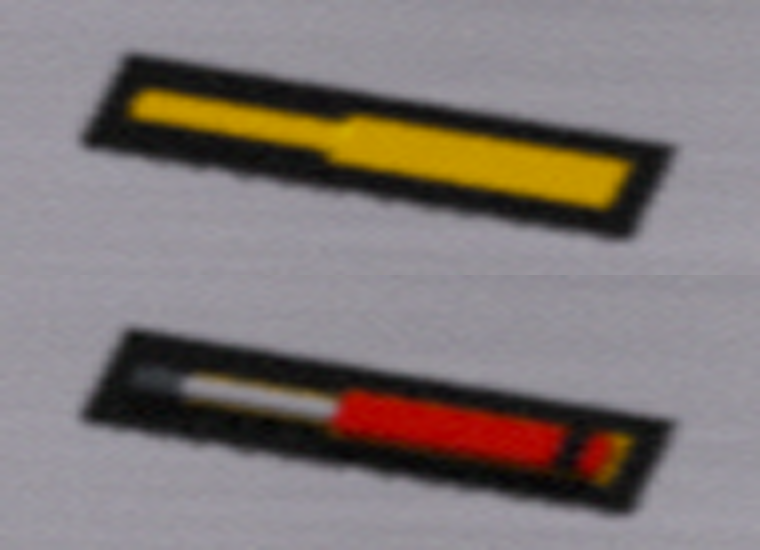

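Weight is within about 1 mm and parallel to its pad. The driver is within about 1.3 mm. Stand, wing and look-alikes are at the same pixels as at the start.

Run:
```python
from workcell import robot
import cv2,numpy as np
a=cv2.imread("pics/top0.png").astype(int);b=cv2.imread("pics/top_w1.png").astype(int)
for n,(x0,y0,x1,y1) in dict(wing=(255,130,350,185),stand=(485,240,550,315),purple=(380,345,440,385),orange=(470,335,515,395)).items(): print(n,np.abs(a-b)[y0:y1,x0:x1].mean().round(2))
print(robot.get_state()['clock']); print(robot.job_done())
```

```text
wing 2.06
stand 2.78
purple 2.06
orange 1.96
30.2
the job is handed in; nothing more can be done
None
```

I placed the driver, pliers, gauge and weight, in that order, each flat on its own pad in its silhouette. The job was handed in at 30.2 s, with the gripper open and clear of everything.

What the last checks showed:
- **Driver:** within about 1.3 mm of where it belongs in both cameras, pointing the right way.
- **Weight:** within about 1.5 mm and parallel to its pad, judged by its screw holes. The contour fit disagreed (up to about 4 mm and 4°), because the yellow silhouette blended with the brass, so I did not rely on it.
- **Pliers:** within about 1–3 mm and 0.5°. The two cameras disagreed by about 3 mm in direction, which fits their roughly 2 mm calibration error.
- **Gauge:** the contour fit failed here, with low overlap with the outline in the top view and almost none in the scene view. I judged it from the pictures, where it covers its silhouette in both views.
- **Left alone:** the stand, the wing and the purple and orange look-alikes showed only small picture differences from the start, about image noise.

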